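# Zero the shrinkage comparator and gauge a test bar

## Task

Zero the shrinkage comparator on the aluminium master block: press the block back against the sprung plunger, lay it flat on the two rests with its other end square against the stop, and turn the dial's bezel until the red zero mark lies right under the needle. Then put the master back flat on the middle of its felt pad and load the pink-topped test bar from the kiln setter in its place, leaving the bezel at its setting, so that the released bar sits square against the stop and the needle comes to rest in the green band. Do not disturb the other bars, jars and tools on the bench.

Things in the scene. Friction and masses are not known exactly. Their poses are not given: they have to be found in the camera images.
- bench: shrinkage comparator, fixed grey base 84 mm wide, x -129 to +77 mm; origin on the table under the middle between its rests; x is the measuring axis, from dial to stop; z up. Along x: dial (axis at -88 mm), bracket (-58 to -44 mm, 30 mm wide, top 53 mm above the table), sprung plunger, two rests, stop. A loaded block lies along x at y 0 on the rests, one end on the stop, the plunger pressing the other
- rest_mid (a point): middle between the two steel cross rests (6 x 30 mm, at x -17 and +17 mm of the bench), at their tops, 32 mm above the table; axes of the bench. To load: lower the block from the stop's side to an underside height of about 42 mm (over the stop, under the plunger's axis), push its end against the plunger until the other end clears the stop, lower it on the rests, let go: the spring keeps it on the stop
- plunger: dial gauge's steel plunger with a roller point (roller 8 mm diameter, 8 mm wide, axle level, so a block slides up and down it freely); origin at the roller's front, 46 mm above the table. Free, it stands 25.5 mm on the dial's side of rest_mid (the master overlaps it by 4 to 5 mm, the test bar by 1.5 to 2.5); it slides up to 12 mm towards the dial against a spring (1.5 N at first, 0.15 N more per mm)
- stop_face (a point): middle of the end stop's flat steel face (20 mm wide, top 40 mm above the table, 8 mm over the rests); x points away from the plunger, along the measuring axis. It is locked 29.5 to 30.5 mm beyond rest_mid. Behind the 6 mm thick face is a grey block 30 x 34 mm with a black knob, no higher than 40 mm above the table
- bezel_grip (a point): on the dial's vertical axis at mid-height of its bezel (60 mm above the table); axes of the bench. The bezel is a round steel rim of 57 mm diameter from 54 to 66 mm above the table, gripped across its diameter from above and turned; the dial's body beneath it is 53 mm wide
- bezel (a joint): angle of the bezel with its dial face, rad, clockwise from above positive; at 0 its red zero mark points along the bench's +x (towards the plunger). Friction holds it (0.04 N m). Zeroed when equal to joint needle
- needle (a joint): angle of the black needle, rad, clockwise from above positive; 0 with the plunger free, when it points along the bench's +x; 0.628 rad per mm of plunger travel (one turn per 10 mm). About 2.5 to 3.2 with the master loaded (the bezel then needs 0.5 to 1.5 rad clockwise), 1.57 less with the test bar. It does not turn with the bezel
- needle_tip (a point): tip of the black needle, 21 mm from the dial's axis
- zero_mark (a point): the wide red zero mark on the white dial face, which turns with the bezel, taken 21 mm from the dial's axis
- green_mid (a point): middle of the green band on the dial face, 21 mm from the dial's axis, a quarter turn anticlockwise of the red zero mark (a bar 2.5 mm shorter than the master); the band reaches 0.31 rad (0.5 mm) either side
- master_mid (a point): the master block: bright aluminium bar 60 long x 24 wide x 24 high mm with a blue band round its middle, 100 g, lying on its felt pad; this point is its centre, half-way up, x along its length, z up
- pad: the master's pad: fixed wooden block 100 x 70 mm with green felt on top, 15 mm high; origin under its centre on the table, x along its 100 mm side
- setter: cream ceramic kiln setter, fixed, 44 (its x) x 110 (its y) x 37.5 mm high, with three grooves along x at y -34, 0 and +34 mm, 26 mm wide, floors 14 mm above the table; origin on the table under its centre. The bars overhang it by 7 mm at both ends and lie level with its ribs, so they can be gripped only end to end (57.5 mm)
- bar_pink_mid (a point): the bar to be measured: terracotta with a pink slip-coated top; 57.5 long x 24 wide x 24 high mm, 66 g, fired clay test bar lying in one of the three grooves of the setter; this point is its centre, half-way up (12 mm above its underside), x along its length, z up
- bar_white_mid (a point): bystander: terracotta with a white slip-coated top; 57.5 long x 24 wide x 24 high mm, 66 g, fired clay test bar lying in one of the three grooves of the setter; this point is its centre, half-way up (12 mm above its underside), x along its length, z up
- bar_buff_mid (a point): bystander: buff clay with a dark grey-green slip-coated top; 57.5 long x 24 wide x 24 high mm, 66 g, fired clay test bar lying in one of the three grooves of the setter; this point is its centre, half-way up (12 mm above its underside), x along its length, z up
- slip_jar: bystander: round pink jar with white lid, 58 mm diameter, 56 mm high; origin under its centre
- dish: bystander: upturned oblong terracotta dish coated in pink slip, 130 (its x) x 90 x 39 mm high; origin under its centre
- brush: bystander: slip brush 180 mm long lying along its x axis, about 20 mm high
- glaze_blue: bystander: blue glaze bottle, 44 mm diameter, 100 mm high; origin under its centre
- glaze_amber: bystander: amber glaze bottle, 44 mm diameter, 100 mm high; origin under its centre
Things that resemble listed ones, but are neither listed nor needed, are in the scene too. Leave any turquoise or yellow look-alike of the part that bears bar_pink_mid alone.

How it is judged:
By the outcome, as a careful person would: the job done as asked, in the order asked, and still so for the second after the job is handed in, with the robot touching nothing.
It also fails if it takes over 72 s, if anything falls off the work surface, if the arm or the gripper's body presses on something with over 40 N, if the wrist force passes 120 N, or if a joint passes its speed limit or range.

## Robot

A 6-joint arm with a two-finger parallel gripper is mounted at the origin on the work surface. World frame = base frame: x ahead of the robot, y to its left, z up, the work surface at z = 0. Lengths are in m, angles in rad, forces in N, time in s.
With the tool pointing down it reaches from about 0.375 to 0.975 m from the base axis. Payload 3.8 kg.
Tool frame: the origin (TCP) lies midway between the tips of the shut fingers; the grasp point (between the pads) lies 19 mm behind it; z points along the fingers, y is the line along which they close (so a half turn about z gives the same grasp; the last joint's range is limited). The gripper opens to 85 mm and grips with 20 to 120 N. Pads are 22 mm wide; open, the fingers measure 114 mm over their backs; the gripper's body (76 mm by 85 mm) begins 54 mm behind the grasp point. The pads swing forward as they close: fully open they stand 13 mm farther back than shut.
Start: joints at [1.091, 0.264, 1.604, -0, 1.274, -0.037], TCP at [0.289, 0.61, 0.231] pointing down, gripper open.
Joint ranges: [-2.63, 2.63], [-0.94, 2.18], [0.31, 2.57], [-1.31, 4.45], [0, 2.66], [-2.55, 2.55]. Speed limits (rad/s): [2.57, 2.57, 3.14, 3.14, 3.14, 3.14].

## Interface

Orientations are given as a rotation vector (axis times angle).
In Python, from workcell import bot, imaging gives the robot as it stands.
- The arm moves only by the tool step_arm, never from a script. Its argument "series" is a list of rows, each an object of numbers: "grip": the closure, from -1 (fully open) to 1 (shut); "x", "y", "z": the shift along the tool's x, y, z normalised to -1 to 1, where 1 is 500 mm; "ax", "ay", "az": the turn, a rotation vector about the tool's x, y, z normalised to -1 to 1, where 1 is 30 degrees. A call has 1 to 12 rows; each row is the pose to reach, as a shift and turn from the pose commanded when the call began, along the tool's axes at that moment; what a row does not reach only later rows make up. A row lasts 1/10 s, in which the tool goes at most 50 mm and 8.59 degrees, less where a joint would pass 70% of its speed; a pose out of reach is approached as far as the arm can. A call with a number of a shift or a turn outside -1 to 1 is refused whole. A call with a gripper value outside its range is refused whole. The fingers move at their own pace and stop on an object; "force" is the grip in N (left out, the last holds). Time passes only in rows, so rows that repeat a pose let the fingers close. It gives the time, the measured TCP pose, the force, the opening and the grip force at its end, in the units of the state.
- bot.read_state(): the state, without advancing time (a new reading comes with each control period).
- imaging.read_camera(name): name is "scene" or "top"; returns a dict with "img" (400x640x3 uint8, red, green, blue), "fx", "fy", "cx", "cy" (pixels), "R" (3x3) and "t" (3): a world point X has camera coordinates R X + t. Camera axes: x right, y down, z forward; pixel columns grow to the right and rows downward; lengths in m; the calibration is good to about 2 mm. A picture is of the moment at which its call begins. There is no depth.
- bot.finish_job(): hands the job in; it is judged then, once.
The state is a dict: "time": time; "q": joint angles; "joint_vel": joint speeds; "joint_torque": joint torques, N m; "tool_pos": TCP position; "tcp_rot": TCP orientation; "wrist_force": force on the tool from outside, world axes, zero at the start; "torque": the same for the moment, N m; "width": opening from 0.0 (shut) to 1.0 (fully open); "grip_force": force on a finger pad.
Only numpy, scipy, OpenCV 4.12 (cv2) and the standard library are available. Lean on these libraries where they do the work, as an engineer would, in place of code of your own. Each camera call takes 0.05 s, during which the arm holds its last target. There are 200 camera calls.

## Working session

There is one attempt and no reset: what is moved stays moved. The work goes in short steps, Python scripts to look and compute and a tool call to move; the robot and the scene stay as the last step left them, time stands still between calls to the robot, and variables do not carry over. Pictures are saved under pics/ and viewed, at most 10 in all, crops included, and the job is handed in when it is done.

Besides the shell and the picture viewer there is one more tool, called after "Call:" as name(argument=value, ...) on one line, values as JSON. step_arm: Moves the arm, as the interface text tells. Scaled input: -1 to 1 covers 500 mm each way for a shift and 30 degrees each way for a turn. Its arguments: {"type":"object","properties":{"series":{"type":"array","items":{"type":"object","properties":{"grip":{"type":"number"},"x":{"type":"number","minimum":-1,"maximum":1},"y":{"type":"number","minimum":-1,"maximum":1},"z":{"type":"number","minimum":-1,"maximum":1},"ax":{"type":"number","minimum":-1,"maximum":1},"ay":{"type":"number","minimum":-1,"maximum":1},"az":{"type":"number","minimum":-1,"maximum":1}}}},"force":{"type":"number"}},"required":["series"]}

```bash
mkdir -p pics; cat > h.py <<'E'
from workcell import bot, imaging
import numpy as np, cv2
from scipy.spatial.transform import Rotation as Ro
def cam(n):
    return imaging.read_camera(n)
def save(c,f,box=None,k=1):
    im=c["img"]
    if box: im=im[box[1]:box[3],box[0]:box[2]]
    im=cv2.resize(im,None,fx=k,fy=k,interpolation=cv2.INTER_CUBIC)
    cv2.imwrite("pics/"+f,im[:,:,::-1])
def ray(c,u,v,z):
    R=np.array(c["R"]);t=np.array(c["t"]);o=-R.T@t
    d=R.T@np.array([(u-c["cx"])/c["fx"],(v-c["cy"])/c["fy"],1.])
    return o+d*(z-o[2])/d[2]
def proj(c,X):
    p=np.array(c["R"])@np.array(X)+np.array(c["t"])
    return np.array([c["fx"]*p[0]/p[2]+c["cx"],c["fy"]*p[1]/p[2]+c["cy"]])
E
python3 - <<'E'
from h import *
for n in("top","scene"):
    c=cam(n); save(c,n+"0.png",k=1.25); np.save(n+"0.npy",c,allow_pickle=True)
    print(n,c["fx"],-np.array(c["R"]).T@np.array(c["t"]),np.round(c["R"],2).tolist())
s=bot.read_state();print(s)
E
```

```text
top 466.2213678040433 [0.47323047 0.04303303 1.13261347] [[0.0, -1.0, 0.0], [-1.0, -0.0, -0.08], [0.08, -0.0, -1.0]]
scene 443.5446919399889 [1.12001256 0.58849961 0.68889854] [[-0.72, 0.69, 0.0], [0.42, 0.44, -0.8], [-0.55, -0.57, -0.6]]
{'time': 0.1, 'q': array([ 1.09112966e+00,  2.64711013e-01,  1.60525362e+00, -9.58361712e-06,
        1.27371220e+00, -3.68703123e-02]), 'joint_vel': array([-6.37799609e-04, -4.49312862e-05, -1.78278860e-03,  2.35399082e-05,
        1.22900411e-03,  2.26987740e-04]), 'joint_torque': array([ 1.06017291e-03, -5.16705215e+01, -3.68589556e+01, -1.24017679e-04,
        6.12208751e-03, -4.65723826e-05]), 'tool_pos': array([0.28889175, 0.60931061, 0.23005542]), 'tcp_rot': array([-0.68975493, -3.06439942,  0.00316839]), 'wrist_force': array([-0.18358494, -0.26800552, -0.15532169]), 'torque': array([ 0.02972463,  0.03354503, -0.0352065 ]), 'grip_force': 0.0, 'width': 0.9989218374916145}
```

View pics/top0.png

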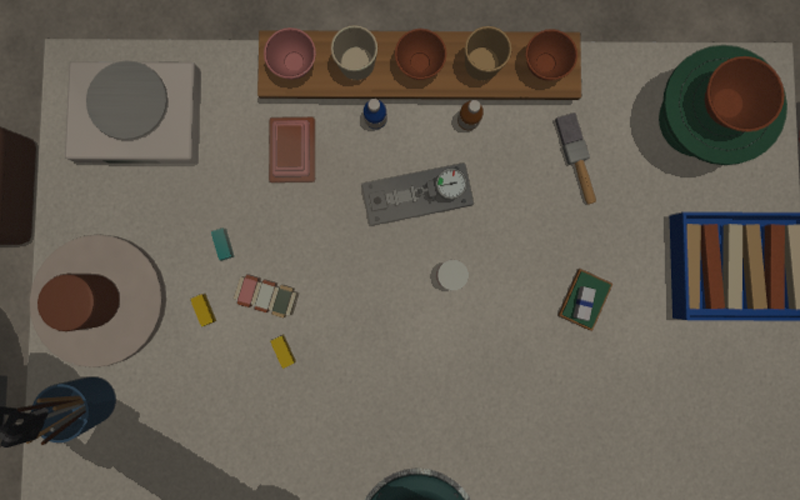

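View pics/scene0.png

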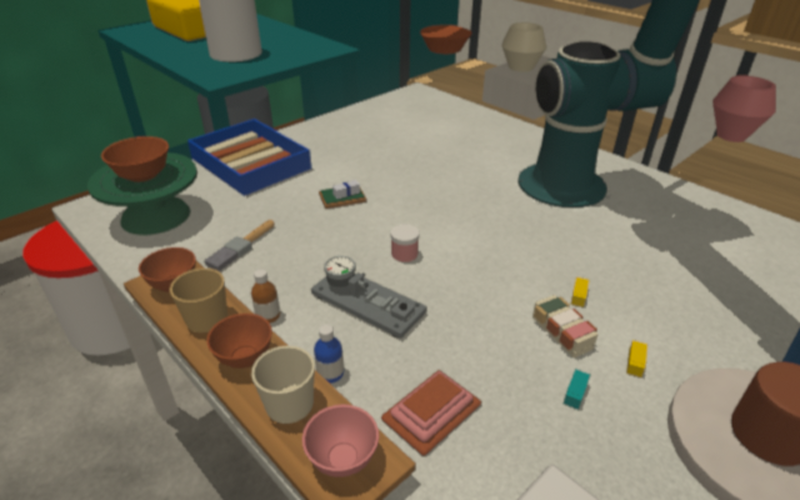

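The top view shows the comparator at about (415,192) px, with its dial to the right (towards -y). The setter is at (267,296) with pink as the leftmost bar, and the pad with the master is at (585,298). In the scene view the setter is at (567,325), the comparator at (370,300) and the pad at (342,195). Next I'll crop closer and measure.

```bash
python3 - <<'E'
from h import *
c=np.load("top0.npy",allow_pickle=True).item(); im=c["img"]
M=np.zeros((600,800,3),np.uint8)
def put(b,x,y,k=5):
    s=cv2.resize(im[b[1]:b[3],b[0]:b[2]],None,fx=k,fy=k,interpolation=cv2.INTER_CUBIC); s=cv2.convertScaleAbs(s,alpha=1.5); M[y:y+s.shape[0],x:x+s.shape[1]]=s
put((285,126,385,184),0,0); put((184,214,244,260),0,300); put((440,208,496,268),510,0)
cv2.imwrite("pics/crops0.png",M[:,:,::-1])
hsv=cv2.cvtColor(im,cv2.COLOR_RGB2HSV)
def rect(mask,box,z,name):
    m=np.zeros(mask.shape,np.uint8); m[box[1]:box[3],box[0]:box[2]]=mask[box[1]:box[3],box[0]:box[2]]
    n,l,st,ce=cv2.connectedComponentsWithStats(m); k=1+np.argmax(st[1:,4]); 
    ys,xs=np.where(l==k); P=np.array([ray(c,u,v,z)[:2] for u,v in zip(xs,ys)])*1000
    r=cv2.minAreaRect(P.astype(np.float32)); print(name,len(xs),"mean",P.mean(0).round(1),"rect",np.round(r[0],1),np.round(r[1],1),round(r[2],1))
H,S,V=hsv[...,0],hsv[...,1],hsv[...,2]
for (u,v) in [(298,150),(335,152),(300,170),(360,146),(195,232),(211,236),(228,240),(203,246),(468,226),(468,243),(455,255),(330,190)]: print((u,v),im[v,u],hsv[v,u])
E
```

```text
(298, 150) [84 81 75] [20 27 84]
(335, 152) [57 56 52] [24 22 57]
(300, 170) [87 83 78] [17 26 87]
(360, 146) [67 67 63] [30 15 67]
(195, 232) [130  85  79] [  4 100 130]
(211, 236) [135 134 121] [ 28  26 135]
(228, 240) [67 70 59] [38 40 70]
(203, 246) [91 74 64] [11 76 91]
(468, 226) [41 68 50] [ 70 101  68]
(468, 243) [36 47 86] [113 148  86]
(455, 255) [83 58 35] [ 14 147  83]
(330, 190) [120 114 102] [ 20  38 120]
```

View pics/crops0.png

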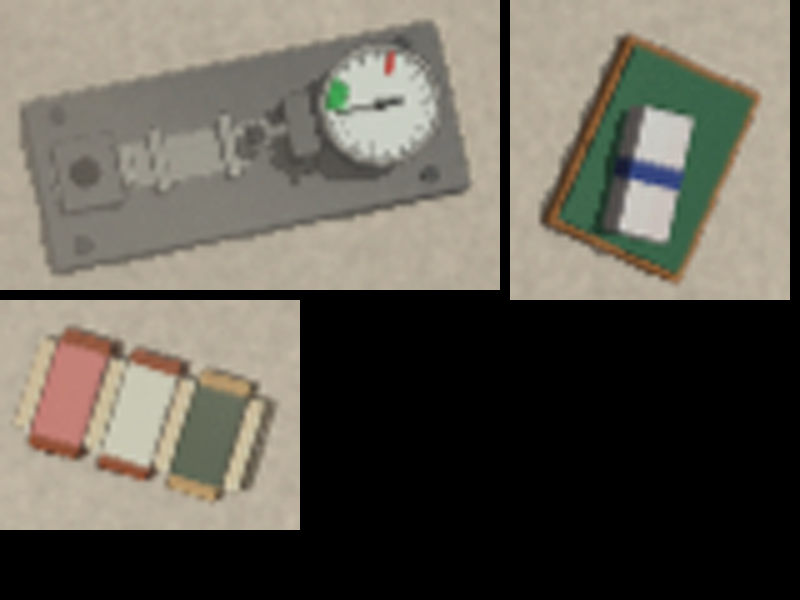

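The crops are clear. The comparator's red mark points towards the top right and its needle points left. The pad has the master on it, and the setter's leftmost bar is pink. Next, the masks and measurements.

```bash
cat >> h.py <<'E'
def comp(c,mask,box,z,name,show=True):
    m=np.zeros(mask.shape,np.uint8); m[box[1]:box[3],box[0]:box[2]]=mask[box[1]:box[3],box[0]:box[2]]
    n,l,st,ce=cv2.connectedComponentsWithStats(m); k=1+np.argmax(st[1:,4])
    m=(l==k).astype(np.uint8); cn=max(cv2.findContours(m,cv2.RETR_EXTERNAL,cv2.CHAIN_APPROX_NONE)[0],key=cv2.contourArea)
    m=cv2.drawContours(np.zeros_like(m),[cn],-1,1,-1)
    ys,xs=np.where(m); P=np.array([ray(c,u,v,z)[:2] for u,v in zip(xs,ys)])*1000
    r=cv2.minAreaRect(P.astype(np.float32)); w,vv=np.linalg.eigh(np.cov(P.T)); a=np.degrees(np.arctan2(vv[1,1],vv[0,1]))
    if show: print(name,len(xs),"mean",P.mean(0).round(1),"rect",np.round(r[0],1),np.round(r[1],1),round(r[2],1),"axis",round(a,1),"std-len",np.round(np.sqrt(12*w),1))
    return P.mean(0)
E
python3 - <<'E'
from h import *
c=np.load("top0.npy",allow_pickle=True).item(); im=c["img"]
hsv=cv2.cvtColor(im,cv2.COLOR_RGB2HSV).astype(int); H,S,V=hsv[...,0],hsv[...,1],hsv[...,2]
B=(285,126,385,184)
for z in(.01,.02): comp(c,(V<103)|(V>140)|(S>90),B,z,"base%g"%z)
d=comp(c,(V>120)&(S<30),(345,130,378,165),.062,"dial")
red=comp(c,((H<8)|(H>172))&(S>100),(345,130,378,165),.062,"red")
gr=comp(c,(H>45)&(H<75)&(S>110),(345,130,378,165),.062,"green")
P=(440,208,496,268)
comp(c,(S>80),P,.015,"pad"); comp(c,(V>130)&(S<40),P,.039,"master"); comp(c,(H>105)&(S>110),P,.039,"blue")
comp(c,(H>35)&(H<85)&(S>70),P,.015,"felt")
Q=(184,214,244,260)
comp(c,((H<10)|(H>170))&(V>115)&(S>80),Q,.038,"pink"); comp(c,(V>126)&(S<35),(200,222,224,254),.038,"white"); comp(c,(V<85)&(H>28)&(S<70),(216,226,236,254),.038,"grey")
print(np.degrees(np.arctan2(*(red-d)[::-1])),np.degrees(np.arctan2(*(gr-d)[::-1])))
E
```

```text
base0.01 3078 mean [637.5   2.2] rect [637.4   2.4] [ 87.8 210.5] 11.7 axis 101.8 std-len [ 87.3 209.3]
base0.02 3078 mean [636.    2.5] rect [635.9   2.8] [ 87.1 208.6] 11.7 axis 101.8 std-len [ 86.5 207.5]
dial 264 mean [649.1 -60.9] rect [650.  -60.1] [44.5 46.4] 0.2 axis 165.2 std-len [39.8 42.5]
red 7 mean [669.5 -63.8] rect [669.9 -63.7] [2.3 9.4] 89.8 axis 165.3 std-len [ 3.3 11.3]
green 14 mean [654.5 -39.1] rect [654.5 -39.3] [ 4.6 11.7] 89.9 axis 172.4 std-len [ 6.5 11.9]
pad 1266 mean [ 435.2 -318.7] rect [ 435.3 -318.7] [71.8 99.9] 65.1 axis 155.0 std-len [71.7 99.8]
master 78 mean [ 411.2 -308.1] rect [ 411.3 -308.3] [19.7 20.4] 74.8 axis -174.0 std-len [20.2 21.1]
blue 39 mean [ 429.4 -308.9] rect [ 429.5 -309.1] [29.7  6.2] 76.2 axis 76.0 std-len [ 6.9 31.4]
felt 1007 mean [ 435.1 -320.9] rect [ 435. -321.] [62.6 92.1] 65.0 axis 155.0 std-len [62.2 91.7]
pink 183 mean [449.8 320.4] rect [450.1 320.4] [23.2 43.3] 75.9 axis 164.9 std-len [22.8 44.1]
white 167 mean [440.1 287.9] rect [440.2 288.2] [22.3 40.4] 72.6 axis 164.8 std-len [22.2 41.2]
grey 188 mean [430.1 255.6] rect [430.2 255.6] [24.2 41.6] 74.2 axis 163.5 std-len [24.3 41.9]
-8.219468736935994 76.00104996712392
```

```bash
python3 - <<'E'
from h import *
c=np.load("top0.npy",allow_pickle=True).item(); im=c["img"]
print(c["cx"],c["cy"])
hsv=cv2.cvtColor(im,cv2.COLOR_RGB2HSV).astype(int); H,S,V=hsv[...,0],hsv[...,1],hsv[...,2]
P=(440,208,496,268)
comp(c,((V>112)&(S<45))|((H>105)&(S>110)),P,.039,"master")
e=np.load("scene0.npy",allow_pickle=True).item(); im=e["img"]; print(e["cx"],e["cy"])
hsv=cv2.cvtColor(im,cv2.COLOR_RGB2HSV).astype(int); H,S,V=hsv[...,0],hsv[...,1],hsv[...,2]
d=comp(e,(V>130)&(S<45),(255,200,290,230),.064,"dial")
comp(e,((H<8)|(H>172))&(V>115)&(S>80),(425,235,480,285),.038,"pink")
comp(e,(H>105)&(S>90)&(V>50),(255,140,295,168),.039,"blue")
M=np.zeros((600,800,3),np.uint8)
def put(b,x,y,k=5):
    s=cv2.resize(im[b[1]:b[3],b[0]:b[2]],None,fx=k,fy=k,interpolation=cv2.INTER_CUBIC); s=cv2.convertScaleAbs(s,alpha=1.3); M[y:y+s.shape[0],x:x+s.shape[1]]=s
put((245,198,345,272),0,0); put((425,230,483,285),505,0); put((250,140,300,170),0,400)
cv2.imwrite("pics/crops1.png",M[:,:,::-1])
E
```

```text
317.34847801618935 186.73874253451234
master 3360 mean [ 440.4 -310.3] rect [ 440.6 -310.7] [129.1 139.7] 89.1 axis 168.8 std-len [130.5 139.7]
319.34182771251506 204.1091175975493
dial 636 mean [641.5 -67.9] rect [644.2 -60. ] [92.4 79.6] 52.9 axis 153.6 std-len [74.1 83.3]
pink 181 mean [449.1 322.1] rect [448.8 322.2] [23.  46.3] 74.2 axis 164.6 std-len [23.1 47. ]
blue 4 mean [ 430.3 -305.8] rect [ 430.  -305.9] [18.6  1.8] 68.7 axis 69.8 std-len [ 2.9 27.9]
```

View pics/crops1.png

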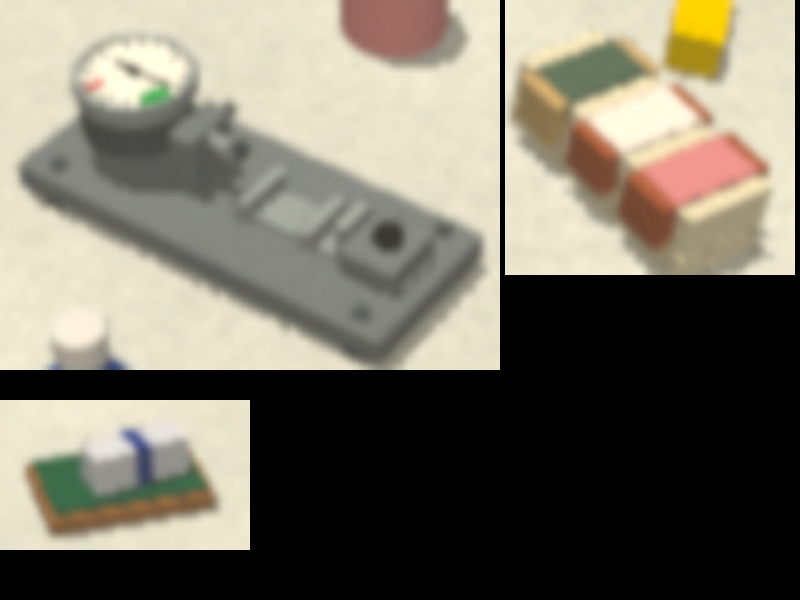

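The scene crop agrees with the top view: pink comes out at (449,322) mm against (450,320). Everything measured is consistent with the given sizes, so I'll write a planner and start moving to the master.

```bash
cat >> h.py <<'E'
def plan(*T):
    s=bot.read_state(); R=Ro.from_rotvec(s["tcp_rot"]); p=s["tool_pos"]; y=R.as_matrix()[:,1]
    print("t",round(s["time"],2),"tcp",np.round(p*1000,1),"phi",round(np.degrees(np.arctan2(y[1],y[0])),1),"F",np.round(s["wrist_force"],1),"w",round(s["width"]*85,1),"g",round(s["grip_force"],1),"q6",round(np.degrees(s["q"][5])))
    for x,yy,z,f in T:
        f=np.radians(f); ty=np.array([np.cos(f),np.sin(f),0]); tz=np.array([0,0,-1.]); tx=np.cross(ty,tz)
        Rt=Ro.from_matrix(np.c_[tx,ty,tz]); d=R.inv().apply(np.array([x,yy,z])/1000-p)/.5; a=np.degrees((R.inv()*Rt).as_rotvec())/30
        print((x,yy,z),"xyz",np.round(d,4),"a",np.round(a,3),"rows",round(max(np.linalg.norm(d)*10,np.linalg.norm(a)*3.5),1))
E
python3 -c "
from h import *
plan((500,150,230,70),(428.6,-312.7,230,76))"
```

```text
t 0.1 tcp [288.9 609.3 230.1] phi 64.6 F [-0.2 -0.3 -0.2] w 84.9 g 0.0 q6 -2
(500, 150, 230) xyz [-0.7751 -0.6491  0.0014] a [-0.004 -0.    -0.179] rows 10.1
(428.6, -312.7, 230) xyz [-1.0426 -1.5465  0.0033] a [-0.004 -0.001 -0.379] rows 18.7
```

Call:
step_arm(series=[{"x": -0.775,"y": -0.649,"z": 0,"az": -0.18,"grip": -1},{"x": -0.775,"y": -0.649,"z": 0,"az": -0.18,"grip": -1},{"x": -0.775,"y": -0.649,"z": 0,"az": -0.18,"grip": -1},{"x": -0.775,"y": -0.649,"z": 0,"az": -0.18,"grip": -1},{"x": -0.775,"y": -0.649,"z": 0,"az": -0.18,"grip": -1},{"x": -0.775,"y": -0.649,"z": 0,"az": -0.18,"grip": -1},{"x": -0.775,"y": -0.649,"z": 0,"az": -0.18,"grip": -1},{"x": -0.775,"y": -0.649,"z": 0,"az": -0.18,"grip": -1},{"x": -0.775,"y": -0.649,"z": 0,"az": -0.18,"grip": -1},{"x": -0.775,"y": -0.649,"z": 0,"az": -0.18,"grip": -1},{"x": -0.775,"y": -0.649,"z": 0,"az": -0.18,"grip": -1}])

```text
validation failed for argument at $.se...
```

```bash
python3 -c "
from h import *
plan((428.6,-312.7,120,76),(428.6,-312.7,18,76))"
```

```text
t 0.1 tcp [288.9 609.3 230.1] phi 64.6 F [-0.2 -0.3 -0.2] w 84.9 g 0.0 q6 -2
(428.6, -312.7, 120) xyz [-1.0426 -1.546   0.2233] a [-0.004 -0.001 -0.379] rows 18.8
(428.6, -312.7, 18) xyz [-1.0426 -1.5456  0.4273] a [-0.004 -0.001 -0.379] rows 19.1
```

Call:
step_arm(series=[{"x": -0.775,"y": -0.649,"z": 0.0,"ax": 0.0,"ay": 0.0,"az": -0.18,"grip": -1.0}])

```text
time: 0.2
tool_pos: [0.3082, 0.5675, 0.23]
tcp_rot: [-0.535, -3.094, -0.002]
wrist_force: [0.8, 0.4, 1.3]
width: 0.999
grip_force: 0.0
```

```bash
python3 -c "
from h import *
plan((500,150,230,76))"
```

```text
t 0.2 tcp [308.2 567.5 230. ] phi 70.4 F [0.8 0.4 1.3] w 84.9 g 0.0 q6 -11
(500, 150, 230) xyz [-0.6416 -0.6577 -0.0018] a [ 0.002 -0.003 -0.187] rows 9.2
```

Call:
step_arm(series=[{"x": -0.64,"y": -0.655,"z": 0.0,"ax": 0.0,"ay": 0.0,"az": -0.19,"grip": -1.0},{"x": -0.64,"y": -0.655,"z": 0.0,"ax": 0.0,"ay": 0.0,"az": -0.19,"grip": -1.0},{"x": -0.64,"y": -0.655,"z": 0.0,"ax": 0.0,"ay": 0.0,"az": -0.19,"grip": -1.0},{"x": -0.64,"y": -0.655,"z": 0.0,"ax": 0.0,"ay": 0.0,"az": -0.19,"grip": -1.0},{"x": -0.64,"y": -0.655,"z": 0.0,"ax": 0.0,"ay": 0.0,"az": -0.19,"grip": -1.0},{"x": -0.64,"y": -0.655,"z": 0.0,"ax": 0.0,"ay": 0.0,"az": -0.19,"grip": -1.0},{"x": -0.64,"y": -0.655,"z": 0.0,"ax": 0.0,"ay": 0.0,"az": -0.19,"grip": -1.0},{"x": -0.64,"y": -0.655,"z": 0.0,"ax": 0.0,"ay": 0.0,"az": -0.19,"grip": -1.0},{"x": -0.64,"y": -0.655,"z": 0.0,"ax": 0.0,"ay": 0.0,"az": -0.19,"grip": -1.0}])

```text
time: 1.1
tool_pos: [0.4959, 0.1525, 0.231]
tcp_rot: [-0.39, -3.117, -0.0]
wrist_force: [0.7, 0.9, -0.1]
width: 0.997
grip_force: 0.0
```

```bash
python3 -c "
from h import *
plan((428.6,-312.7,120,76),(428.6,-312.7,18,76))"
```

```text
t 1.1 tcp [495.9 152.5 231. ] phi 75.7 F [ 0.7  0.9 -0.1] w 84.7 g 0.0 q6 -61
(428.6, -312.7, 120) xyz [-0.0989 -0.935   0.2221] a [-0.    -0.    -0.009] rows 9.7
(428.6, -312.7, 18) xyz [-0.0989 -0.935   0.4261] a [-0.    -0.    -0.009] rows 10.3
```

Call:
step_arm(series=[{"x": -0.1,"y": -0.93,"z": 0.22,"ax": 0.0,"ay": 0.0,"az": 0.0,"grip": -1.0},{"x": -0.1,"y": -0.93,"z": 0.22,"ax": 0.0,"ay": 0.0,"az": 0.0,"grip": -1.0},{"x": -0.1,"y": -0.93,"z": 0.22,"ax": 0.0,"ay": 0.0,"az": 0.0,"grip": -1.0},{"x": -0.1,"y": -0.93,"z": 0.22,"ax": 0.0,"ay": 0.0,"az": 0.0,"grip": -1.0},{"x": -0.1,"y": -0.93,"z": 0.22,"ax": 0.0,"ay": 0.0,"az": 0.0,"grip": -1.0},{"x": -0.1,"y": -0.93,"z": 0.22,"ax": 0.0,"ay": 0.0,"az": 0.0,"grip": -1.0},{"x": -0.1,"y": -0.93,"z": 0.22,"ax": 0.0,"ay": 0.0,"az": 0.0,"grip": -1.0},{"x": -0.1,"y": -0.93,"z": 0.22,"ax": 0.0,"ay": 0.0,"az": 0.0,"grip": -1.0},{"x": -0.1,"y": -0.93,"z": 0.22,"ax": 0.0,"ay": 0.0,"az": 0.0,"grip": -1.0},{"x": -0.1,"y": -0.93,"z": 0.22,"ax": 0.0,"ay": 0.0,"az": 0.0,"grip": -1.0},{"x": -0.1,"y": -0.93,"z": 0.22,"ax": 0.0,"ay": 0.0,"az": 0.0,"grip": -1.0},{"x": -0.1,"y": -0.93,"z": 0.22,"ax": 0.0,"ay": 0.0,"az": 0.0,"grip": -1.0}])

```text
time: 2.3
tool_pos: [0.4289, -0.3084, 0.1205]
tcp_rot: [-0.393, -3.115, -0.002]
wrist_force: [0.6, 0.6, 0.2]
width: 1.0
grip_force: 0.0
```

```bash
python3 -c "
from h import *
plan((428.6,-312.7,18,76))"
```

```text
t 2.3 tcp [ 428.9 -308.4  120.5] phi 75.6 F [0.6 0.6 0.2] w 85.0 g 0.0 q6 -114
(428.6, -312.7, 18) xyz [-0.002  -0.0086  0.2051] a [ 0.002 -0.003 -0.013] rows 2.1
```

Call:
step_arm(series=[{"x": -0.002,"y": -0.009,"z": 0.1,"ax": 0.0,"ay": 0.0,"az": -0.01,"grip": -1.0},{"x": -0.002,"y": -0.009,"z": 0.16,"ax": 0.0,"ay": 0.0,"az": -0.01,"grip": -1.0},{"x": -0.002,"y": -0.009,"z": 0.2,"ax": 0.0,"ay": 0.0,"az": -0.01,"grip": -0.3},{"x": -0.002,"y": -0.009,"z": 0.204,"ax": 0.0,"ay": 0.0,"az": -0.01,"grip": 0.0},{"x": -0.002,"y": -0.009,"z": 0.204,"ax": 0.0,"ay": 0.0,"az": -0.01,"grip": 1.0},{"x": -0.002,"y": -0.009,"z": 0.204,"ax": 0.0,"ay": 0.0,"az": -0.01,"grip": 1.0},{"x": -0.002,"y": -0.009,"z": 0.204,"ax": 0.0,"ay": 0.0,"az": -0.01,"grip": 1.0},{"x": -0.002,"y": -0.009,"z": 0.204,"ax": 0.0,"ay": 0.0,"az": -0.01,"grip": 1.0}], force=40)

```text
time: 3.1
tool_pos: [0.431, -0.3139, 0.0213]
tcp_rot: [0.382, 3.115, -0.003]
wrist_force: [0.1, 0.6, 4.9]
width: 0.27
grip_force: 39.9
```

```bash
python3 -c "
from h import *
plan((428.6,-312.7,130,76))"
```

```text
t 3.1 tcp [ 431.  -313.9   21.3] phi 76.0 F [0.1 0.6 4.9] w 23.0 g 39.9 q6 -115
(428.6, -312.7, 130) xyz [ 0.0045  0.0008 -0.2175] a [-0.002  0.007  0.001] rows 2.2
```

```bash
python3 -c "
from h import *
plan((440,-290,130,76),(540,-110,160,46))"
```

```text
t 3.1 tcp [ 431.  -313.9   21.3] phi 76.0 F [0.1 0.6 4.9] w 23.0 g 39.9 q6 -115
(440, -290, 130) xyz [-0.0067  0.0504 -0.2175] a [-0.002  0.007  0.001] rows 2.2
(540, -110, 160) xyz [-0.1141  0.448  -0.2776] a [-1.000e-03  7.000e-03  1.001e+00] rows 5.4
```

Call:
step_arm(series=[{"x": 0.0,"y": 0.0,"z": -0.05,"ax": 0.0,"ay": 0.0,"az": 0.0,"grip": 1.0},{"x": 0.0,"y": 0.0,"z": -0.14,"ax": 0.0,"ay": 0.0,"az": 0.0,"grip": 1.0},{"x": -0.01,"y": 0.05,"z": -0.22,"ax": 0.0,"ay": 0.0,"az": 0.0,"grip": 1.0},{"x": -0.03,"y": 0.13,"z": -0.26,"ax": 0.0,"ay": 0.0,"az": 0.25,"grip": 1.0},{"x": -0.05,"y": 0.21,"z": -0.28,"ax": 0.0,"ay": 0.0,"az": 0.5,"grip": 1.0},{"x": -0.07,"y": 0.29,"z": -0.28,"ax": 0.0,"ay": 0.0,"az": 0.7,"grip": 1.0},{"x": -0.09,"y": 0.37,"z": -0.28,"ax": 0.0,"ay": 0.0,"az": 0.9,"grip": 1.0},{"x": -0.114,"y": 0.448,"z": -0.28,"ax": 0.0,"ay": 0.0,"az": 1.0,"grip": 1.0}])

```text
time: 3.9
tool_pos: [0.5394, -0.1079, 0.1602]
tcp_rot: [1.181, 2.91, 0.0]
wrist_force: [1.1, -1.2, -0.7]
width: 0.27
grip_force: 39.5
```

```bash
python3 -c "
from h import *
plan((590,0,150,16),(626,56,150,11.8))"
```

```text
t 3.9 tcp [ 539.4 -107.9  160.2] phi 45.8 F [ 1.1 -1.2 -0.7] w 23.0 g 39.5 q6 -60
(590, 0, 150) xyz [0.0778 0.2254 0.0205] a [0.002 0.002 0.994] rows 3.5
(626, 56, 150) xyz [0.1042 0.3559 0.0205] a [0.002 0.002 1.134] rows 4.0
```

Call:
step_arm(series=[{"x": 0.104,"y": 0.355,"z": 0.02,"ax": 0.0,"ay": 0.0,"az": 0.25,"grip": 1.0},{"x": 0.104,"y": 0.355,"z": 0.02,"ax": 0.0,"ay": 0.0,"az": 0.5,"grip": 1.0},{"x": 0.104,"y": 0.355,"z": 0.02,"ax": 0.0,"ay": 0.0,"az": 0.75,"grip": 1.0},{"x": 0.104,"y": 0.355,"z": 0.02,"ax": 0.0,"ay": 0.0,"az": 1.0,"grip": 1.0},{"x": 0.104,"y": 0.355,"z": 0.02,"ax": 0.0,"ay": 0.0,"az": 1.0,"grip": 1.0},{"x": 0.104,"y": 0.355,"z": 0.02,"ax": 0.0,"ay": 0.0,"az": 1.0,"grip": 1.0}])

```text
time: 4.5
tool_pos: [0.6245, 0.0551, 0.1492]
tcp_rot: [-1.886, -2.513, 0.001]
wrist_force: [-0.5, -0.7, -1.4]
width: 0.274
grip_force: 39.6
```

```bash
python3 - <<'E'
from h import *
c=cam("scene"); np.save("s1.npy",c,allow_pickle=True)
x=proj(c,[.626,.056,.14]); print(x); u,v=x.astype(int)
save(c,"hover1.png",(u-50,v-40,u+50,v+60),6)
plan((624,66,75,11.8),(624,66,48.3,11.8))
E
```

```text
[312.92051046 203.2696939 ]
t 4.55 tcp [624.2  54.1 149.2] phi 16.1 F [ 0.1 -0.4 -0.5] w 23.0 g 39.6 q6 -13
(624, 66, 75) xyz [0.023  0.0064 0.1485] a [-0.002  0.001  0.144] rows 1.5
(624, 66, 48.3) xyz [0.023  0.0064 0.2019] a [-0.002  0.001  0.144] rows 2.0
```

View pics/hover1.png

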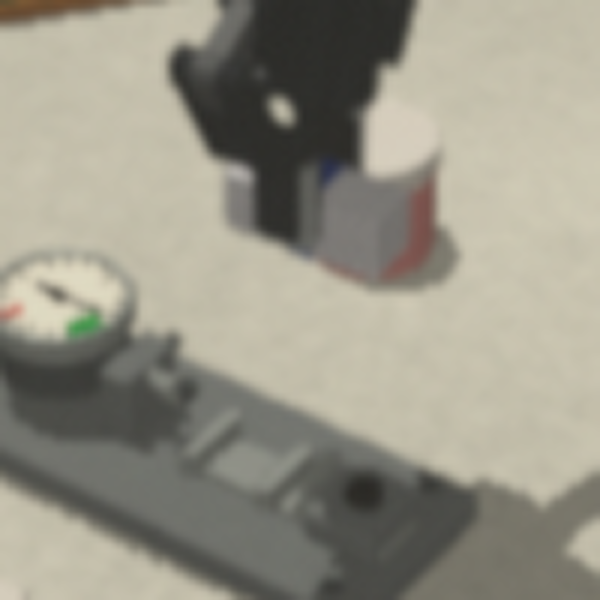

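```bash
python3 - <<'E'
from h import *
c=np.load("s1.npy",allow_pickle=True).item()
f=np.radians(106.1); ax=np.array([np.cos(f),np.sin(f)]); n=np.array([np.sin(f),-np.cos(f)]); T=np.array([624.2,54.1])
for u,v,z in[(228,228,143),(378,282,143),(230,170,167),(332,203,167)]:
    p=ray(c,262+u/6-.4,163+v/6-.4,z/1000)[:2]*1000; print(p.round(1),"along",((p-T)@ax).round(1),"across",((p-T)@n).round(1))
E
```

```text
[642.4  33.4] along -24.9 across 11.7
[626.1  90.4] along 34.3 across 11.8
[641.1  33.8] along -24.2 across 10.6
[629.1  71.2] along 15.1 across 9.4
```

```bash
python3 - <<'E'
from h import *
c=np.load("scene0.npy",allow_pickle=True).item(); t=np.load("top0.npy",allow_pickle=True).item()
f=np.radians(101.8); u=np.array([np.cos(f),np.sin(f)]); R0=np.array([632.3,27])
def g(c,x,y,z,name):
    p=ray(c,x,y,z)[:2]*1000; print(name,p.round(1),"bench x",((p-R0)@u).round(1),"y",((p-R0)@[-u[1],u[0]]).round(1))
for a,b,z,n in[(262,185,.032,"rest1"),(345,221,.032,"rest2"),(134,77,.066,"dial"),(388,237,.042,"knob")]: g(c,245+a/5-.4,198+b/5-.4,z,n)
# top crop
for a,b,z,n in[(158,160,.032,"rest2"),(230,146,.032,"rest1"),(380,104,.064,"dial"),(85,172,.040,"knob")]: g(t,285+a/5-.4,126+b/5-.4,z,n)
plan()
E
```

```text
rest1 [634.5  12. ] bench x -15.2 y 1.0
rest2 [623.8  55.2] bench x 29.3 y 2.5
dial [652.6 -53.6] bench x -83.1 y -3.3
knob [625.   83.5] bench x 56.8 y -4.4
rest2 [627.8  43.7] bench x 17.3 y 1.0
rest1 [634.6   9.4] bench x -17.7 y 1.3
dial [649.8 -59. ] bench x -87.8 y 0.4
knob [620.8  78.1] bench x 52.4 y 0.8
t 4.55 tcp [624.2  54.1 149.2] phi 16.1 F [ 0.1 -0.4 -0.5] w 23.0 g 39.6 q6 -13
```

```bash
python3 -c "
from h import *
plan((629.9,34.3,80,11.8),(629.9,34.3,48.8,11.8))"
```

```text
t 4.55 tcp [624.2  54.1 149.2] phi 16.1 F [ 0.1 -0.4 -0.5] w 23.0 g 39.6 q6 -13
(629.9, 34.3, 80) xyz [-4.120e-02  1.000e-04  1.385e-01] a [-0.002  0.001  0.144] rows 1.4
(629.9, 34.3, 48.8) xyz [-4.120e-02  1.000e-04  2.009e-01] a [-0.002  0.001  0.144] rows 2.1
```

Call:
step_arm(series=[{"x": -0.041,"y": 0.0,"z": 0.07,"ax": 0.0,"ay": 0.0,"az": 0.144,"grip": 1.0},{"x": -0.041,"y": 0.0,"z": 0.14,"ax": 0.0,"ay": 0.0,"az": 0.144,"grip": 1.0},{"x": -0.041,"y": 0.0,"z": 0.16,"ax": 0.0,"ay": 0.0,"az": 0.144,"grip": 1.0},{"x": -0.041,"y": 0.0,"z": 0.16,"ax": 0.0,"ay": 0.0,"az": 0.144,"grip": 1.0},{"x": -0.041,"y": 0.0,"z": 0.16,"ax": 0.0,"ay": 0.0,"az": 0.144,"grip": 1.0},{"x": -0.041,"y": 0.0,"z": 0.16,"ax": 0.0,"ay": 0.0,"az": 0.144,"grip": 1.0}])

```text
time: 5.15
tool_pos: [0.632, 0.0346, 0.0717]
tcp_rot: [1.981, 2.434, 0.004]
wrist_force: [0.4, 0.6, -1.0]
width: 0.269
grip_force: 39.6
```

```bash
python3 -c "
from h import *
plan((629.9,34.3,48.8,11.8),(633,19.7,48.8,11.8),(633,19.7,38.5,11.8))"
```

```text
t 5.15 tcp [632.   34.6  71.7] phi 11.7 F [ 0.4  0.6 -1. ] w 22.9 g 39.6 q6 -11
(629.9, 34.3, 48.8) xyz [ 0.0004 -0.0044  0.0458] a [ 0.007  0.001 -0.003] rows 0.5
(633, 19.7, 48.8) xyz [-0.0295 -0.0043  0.0459] a [ 0.007  0.001 -0.003] rows 0.5
(633, 19.7, 38.5) xyz [-0.0294 -0.0044  0.0665] a [ 0.007  0.001 -0.003] rows 0.7
```

Call:
step_arm(series=[{"x": 0.0,"y": -0.004,"z": 0.03,"ax": 0.0,"ay": 0.0,"az": 0.0,"grip": 1.0},{"x": 0.0,"y": -0.004,"z": 0.046,"ax": 0.0,"ay": 0.0,"az": 0.0,"grip": 1.0},{"x": 0.0,"y": -0.004,"z": 0.046,"ax": 0.0,"ay": 0.0,"az": 0.0,"grip": 1.0},{"x": 0.0,"y": -0.004,"z": 0.046,"ax": 0.0,"ay": 0.0,"az": 0.0,"grip": 1.0}])

```text
time: 5.55
tool_pos: [0.6278, 0.0345, 0.0457]
tcp_rot: [-1.982, -2.436, 0.001]
wrist_force: [-0.3, 0.0, -0.9]
width: 0.273
grip_force: 40.0
```

```bash
python3 -c "
from h import *
plan((633,19.7,48.8,11.8),(633,19.7,38.5,11.8))"
```

```text
t 5.55 tcp [627.8  34.5  45.7] phi 11.7 F [-0.3  0.  -0.9] w 23.2 g 40.0 q6 -11
(633, 19.7, 48.8) xyz [-0.031   0.0041 -0.0063] a [-0.002 -0.    -0.003] rows 0.3
(633, 19.7, 38.5) xyz [-0.031   0.0041  0.0143] a [-0.002 -0.    -0.003] rows 0.3
```

```bash
python3 -c "
from h import *
for i in range(6):
    cam('top'); s=bot.read_state(); print(np.round(s['tool_pos']*1000,1),np.round(s['q'],4),np.round(s['wrist_force'],1))
plan((633,19.7,48.8,11.8))"
```

```text
[627.8  34.4  45.7] [ 0.0152  0.3499  1.8613  0.      0.9316 -0.1894] [-0.5 -0.2  0.1]
[627.9  34.4  45.7] [ 0.0152  0.3498  1.8613  0.      0.9316 -0.1894] [-0.8  0.1 -0.7]
[628.   34.4  45.8] [ 0.0152  0.3497  1.8612  0.      0.9316 -0.1894] [-0.7 -0.1 -0.3]
[628.   34.4  45.9] [ 0.0152  0.3497  1.8611  0.      0.9316 -0.1894] [ 0.  -0.5 -0.2]
[628.1  34.4  46. ] [ 0.0151  0.3495  1.861   0.      0.9316 -0.1894] [-0.5 -0.5 -1. ]
[628.2  34.4  46.1] [ 0.0151  0.3495  1.8609  0.      0.9316 -0.1894] [-0.6  0.1 -0.2]
t 5.85 tcp [628.2  34.4  46.1] phi 11.7 F [-0.6  0.1 -0.2] w 22.9 g 40.0 q6 -11
(633, 19.7, 48.8) xyz [-0.0307  0.0035 -0.0055] a [-0.001 -0.    -0.003] rows 0.3
```

```bash
cat >> h.py <<'E'
import json,os
def load(): 
    d=json.load(open("cmd.json")); return np.array(d[0]),Ro.from_matrix(d[1])
def add(x,y,z,az,k=1):
    p,R=load(); p=p+R.apply(np.array([x,y,z])*500*k); R=R*Ro.from_rotvec([0,0,np.radians(30*az)]); json.dump([p.tolist(),R.as_matrix().tolist()],open("cmd.json","w"))
def phi(R): y=R.as_matrix()[:,1]; return np.degrees(np.arctan2(y[1],y[0]))
def nxt(*T):
    p,R=load(); s=bot.read_state(); m=Ro.from_rotvec(s["tcp_rot"])
    print("t",round(s["time"],2),"cmd",p.round(1),round(phi(R),2),"meas",np.round(s["tool_pos"]*1000,1),round(phi(m),2),"F",np.round(s["wrist_force"],1),"w",round(s["width"]*85,1),"g",round(s["grip_force"],1),"q6",round(np.degrees(s["q"][5])))
    for x,y,z,f in T:
        d=R.inv().apply(np.array([x,y,z])-p)/500; a=(phi(R)-f)/30
        print((x,y,z,f),"xyz",np.round(d,4),"az",round(a,3),"rows",round(np.linalg.norm(d)*10,1))
E
python3 - <<'E'
from h import *
f=1.128; ty=np.array([np.cos(f),np.sin(f),0]); tz=np.array([0,0,-1.])
json.dump([[289,610,231],np.c_[np.cross(ty,tz),ty,tz].tolist()],open("cmd.json","w"))
n=np.hypot(.775,.649); add(-.775,-.649,0,-.18,.1/n); n=np.hypot(.64,.655); add(-.64,-.655,0,-.19,.9/n)
for r in [(-.1,-.93,.22,0),(-.002,-.009,.204,-.01),(-.114,.448,-.28,1),(.104,.355,.02,1),(-.041,0,.16,.144),(0,-.004,.046,0)]: add(*r); print(load()[0].round(1))
nxt((629.9,34.3,48.8,11.8),(633,19.7,48.8,11.8),(633,19.7,38.5,11.8))
E
```

```text
[ 429.4 -308.3  121. ]
[ 429.2 -312.9   19. ]
[ 538.6 -109.3  159. ]
[624.4  54.5 149. ]
[630.1  34.8  69. ]
[628.1  34.4  46. ]
t 5.85 cmd [628.1  34.4  46. ] 11.71 meas [628.2  34.4  46.1] 11.72 F [-0.6  0.1 -0.2] w 22.9 g 40.0 q6 -11
(629.9, 34.3, 48.8, 11.8) xyz [-0.001   0.0034 -0.0056] az -0.003 rows 0.1
(633, 19.7, 48.8, 11.8) xyz [-0.0308  0.0035 -0.0056] az -0.003 rows 0.3
(633, 19.7, 38.5, 11.8) xyz [-0.0308  0.0035  0.015 ] az -0.003 rows 0.3
```

Call:
step_arm(series=[{"x": 0.0,"y": 0.003,"z": -0.006,"ax": 0.0,"ay": 0.0,"az": 0.0,"grip": 1.0},{"x": 0.0,"y": 0.003,"z": -0.006,"ax": 0.0,"ay": 0.0,"az": 0.0,"grip": 1.0},{"x": -0.015,"y": 0.003,"z": -0.006,"ax": 0.0,"ay": 0.0,"az": 0.0,"grip": 1.0},{"x": -0.031,"y": 0.003,"z": -0.006,"ax": 0.0,"ay": 0.0,"az": 0.0,"grip": 1.0},{"x": -0.031,"y": 0.003,"z": -0.006,"ax": 0.0,"ay": 0.0,"az": 0.0,"grip": 1.0},{"x": -0.031,"y": 0.003,"z": -0.006,"ax": 0.0,"ay": 0.0,"az": 0.0,"grip": 1.0}])

```text
time: 6.45
tool_pos: [0.6333, 0.0194, 0.0494]
tcp_rot: [-1.984, -2.436, -0.001]
wrist_force: [0.4, 2.3, -0.9]
width: 0.269
grip_force: 39.9
```

```bash
python3 - <<'E'
from h import *
add(-.031,.003,-.006,0)
c=cam("scene"); x=proj(c,[.635,.0,.05]); u,v=x.astype(int); print(u,v)
save(c,"push1.png",(u-50,v-40,u+50,v+40),6)
nxt((633,19.7,38.5,11.8))
E
```

```text
293 226
t 6.5 cmd [632.8  19.5  49. ] 11.71 meas [633.3  19.6  49.4] 11.68 F [0.6 3.1 0.2] w 23.2 g 39.9 q6 -12
(633, 19.7, 38.5, 11.8) xyz [0.0002 0.0005 0.021 ] az -0.003 rows 0.2
```

View pics/push1.png

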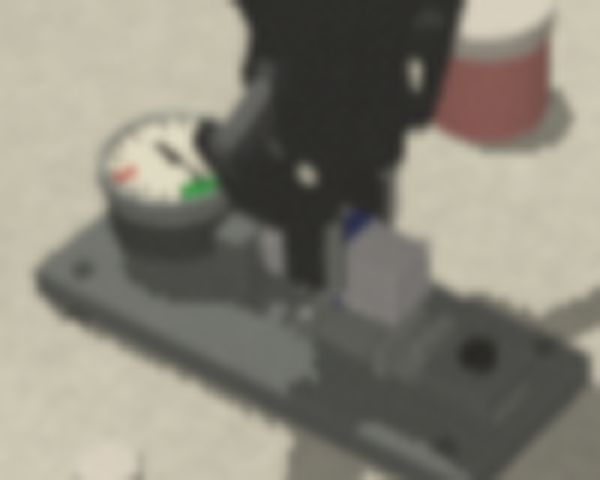

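Call:
step_arm(series=[{"x": 0.005,"y": 0.0,"z": 0.008,"ax": 0.0,"ay": 0.0,"az": 0.0,"grip": 1.0},{"x": 0.005,"y": 0.0,"z": 0.016,"ax": 0.0,"ay": 0.0,"az": 0.0,"grip": 1.0},{"x": 0.005,"y": 0.0,"z": 0.02,"ax": 0.0,"ay": 0.0,"az": 0.0,"grip": 1.0},{"x": 0.005,"y": 0.0,"z": 0.021,"ax": 0.0,"ay": 0.0,"az": 0.0,"grip": 1.0},{"x": 0.005,"y": 0.0,"z": 0.021,"ax": 0.0,"ay": 0.0,"az": 0.0,"grip": 1.0},{"x": 0.005,"y": 0.0,"z": 0.021,"ax": 0.0,"ay": 0.0,"az": 0.0,"grip": 1.0}])

```text
time: 7.1
tool_pos: [0.6321, 0.0219, 0.0385]
tcp_rot: [-1.983, -2.436, 0.001]
wrist_force: [-0.3, 2.6, -0.1]
width: 0.264
grip_force: 39.9
```

```bash
python3 - <<'E'
from h import *
add(.005,0,.021,0); nxt()
for i in range(4): c=cam("top"); print(np.round(bot.read_state()["wrist_force"],1),np.round(bot.read_state()["tool_pos"]*1000,1))
nxt()
E
```

```text
t 7.1 cmd [632.2  22.   38.5] 11.71 meas [632.1  21.9  38.5] 11.71 F [-0.3  2.6 -0.1] w 22.4 g 39.9 q6 -12
[-0.2  3.2 -0.5] [632.1  21.9  38.6]
[-0.7  2.8 -1. ] [632.1  21.8  38.5]
[-0.9  2.5 -1.9] [632.1  21.8  38.6]
[-0.5  2.6 -2.1] [632.2  21.8  38.6]
t 7.3 cmd [632.2  22.   38.5] 11.71 meas [632.2  21.8  38.6] 11.71 F [-0.5  2.6 -2.1] w 22.5 g 39.9 q6 -12
```

Call:
step_arm(series=[{"x": 0.0,"y": 0.0,"z": 0.002,"ax": 0.0,"ay": 0.0,"az": 0.0,"grip": 1.0},{"x": 0.0,"y": 0.0,"z": 0.002,"ax": 0.0,"ay": 0.0,"az": 0.0,"grip": 1.0},{"x": 0.0,"y": 0.0,"z": 0.002,"ax": 0.0,"ay": 0.0,"az": 0.0,"grip": 1.0}])

```text
time: 7.6
tool_pos: [0.6322, 0.0218, 0.0383]
tcp_rot: [-1.983, -2.436, 0.001]
wrist_force: [-3.2, 3.7, 4.9]
width: 0.271
grip_force: 40.5
```

```bash
python3 - <<'E'
from h import *
add(0,0,.002,0); nxt()
E
```

```text
t 7.6 cmd [632.2  22.   37.5] 11.71 meas [632.2  21.8  38.3] 11.7 F [-3.2  3.7  4.9] w 23.0 g 40.5 q6 -12
```

Call:
step_arm(series=[{"x": 0.0,"y": 0.0,"z": -0.001,"ax": 0.0,"ay": 0.0,"az": 0.0,"grip": 0.3},{"x": 0.0,"y": 0.0,"z": -0.001,"ax": 0.0,"ay": 0.0,"az": 0.0,"grip": 0.0},{"x": 0.0,"y": 0.0,"z": -0.001,"ax": 0.0,"ay": 0.0,"az": 0.0,"grip": -0.3},{"x": 0.0,"y": 0.0,"z": -0.001,"ax": 0.0,"ay": 0.0,"az": 0.0,"grip": -0.3},{"x": 0.0,"y": 0.0,"z": -0.05,"ax": 0.0,"ay": 0.0,"az": 0.0,"grip": -0.3},{"x": 0.0,"y": 0.0,"z": -0.13,"ax": 0.0,"ay": 0.0,"az": 0.0,"grip": -1.0},{"x": 0.09,"y": -0.06,"z": -0.18,"ax": 0.0,"ay": 0.0,"az": 0.0,"grip": -1.0},{"x": 0.18,"y": -0.1,"z": -0.18,"ax": 0.0,"ay": 0.0,"az": 0.0,"grip": -1.0},{"x": 0.18,"y": -0.1,"z": -0.18,"ax": 0.0,"ay": 0.0,"az": 0.0,"grip": -1.0},{"x": 0.18,"y": -0.1,"z": -0.18,"ax": 0.0,"ay": 0.0,"az": 0.0,"grip": -1.0}])

```text
time: 8.6
tool_pos: [0.5644, 0.1009, 0.128]
tcp_rot: [1.98, 2.439, 0.0]
wrist_force: [-0.0, -1.3, -0.1]
width: 1.005
grip_force: 0.0
```

```bash
python3 - <<'E'
from h import *
add(.18,-.1,-.18,0); nxt()
t=cam("top"); s=cam("scene"); np.save("t2.npy",t,allow_pickle=True); np.save("s2.npy",s,allow_pickle=True)
M=np.zeros((600,800,3),np.uint8)
def put(im,b,x,y,k=5):
    q=cv2.resize(im[b[1]:b[3],b[0]:b[2]],None,fx=k,fy=k,interpolation=cv2.INTER_CUBIC); q=cv2.convertScaleAbs(q,alpha=1.5); M[y:y+q.shape[0],x:x+q.shape[1]]=q
put(t["img"],(285,126,385,184),0,0); put(s["img"],(245,198,345,260),0,290); put(t["img"],(344,130,380,166),504,0,8)
cv2.imwrite("pics/load1.png",M[:,:,::-1])
E
```

```text
t 8.6 cmd [565.  100.  127.5] 11.71 meas [564.4 100.9 128. ] 11.87 F [-0.  -1.3 -0.1] w 85.4 g 0.0 q6 -4
```

View pics/load1.png

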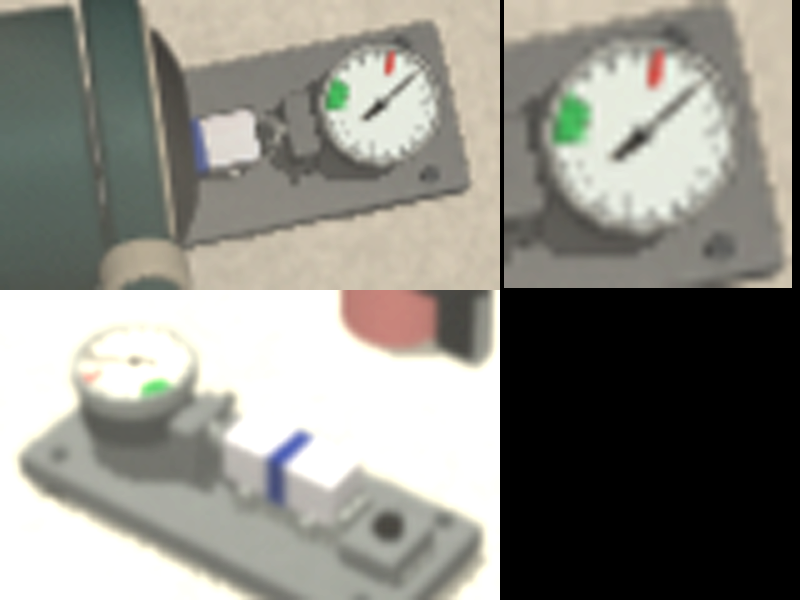

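The master lies on the rests against the stop. The needle points to the upper right at about -47° world, and the red mark is at about -10°. I'll measure both more finely.

```bash
cat >> h.py <<'E'
def dial(c,C0=None):
    im=c["img"][130:166,344:380]; k=8; up=cv2.resize(im,None,fx=k,fy=k,interpolation=cv2.INTER_CUBIC)
    hsv=cv2.cvtColor(up,cv2.COLOR_RGB2HSV).astype(int); H,S,V=hsv[...,0],hsv[...,1],hsv[...,2]
    yy,xx=np.mgrid[0:up.shape[0],0:up.shape[1]]
    W=((V>105)&(S<45)).astype(np.uint8); n,l,st,_=cv2.connectedComponentsWithStats(W); w=(l==1+np.argmax(st[1:,4])).astype(np.uint8)
    hull=cv2.convexHull(np.argwhere(w)[:,::-1].astype(np.int32)); e=cv2.fitEllipse(hull.astype(np.float32)); 
    def world(u,v,z=.064): return ray(c,344+(u+.5)/k-.5,130+(v+.5)/k-.5,z)[:2]*1000
    C=world(*e[0]); rp=np.mean(e[1])/2
    r=np.hypot(xx-e[0][0],yy-e[0][1])
    def ang(m,wt=None):
        P=world(np.average(xx[m],weights=wt),np.average(yy[m],weights=wt)); return np.degrees(np.arctan2(*(P-C)[::-1]))
    red=ang(((H<8)|(H>172))&(S>80)&(r<rp)); g=ang((H>45)&(H<80)&(S>90)&(r<rp))
    nd=(V<100)&(S<60)&(r<.62*rp); ys,xs=np.where(nd)
    vx,vy,x0,y0=cv2.fitLine(np.c_[xs,ys].astype(np.float32),cv2.DIST_L2,0,.01,.01).ravel()
    a=world(x0-20*vx,y0-20*vy); b=world(x0+20*vx,y0+20*vy); na=np.degrees(np.arctan2(*(b-a)[::-1]))
    # tip side: farther dark pixels
    d=(xs-e[0][0])*vx+(ys-e[0][1])*vy
    if d.max()<-d.min(): na+=180
    na=(na+180)%360-180
    off=np.cross(np.r_[(b-a)/np.linalg.norm(b-a),0],np.r_[C-a,0])[2]
    print("C",C.round(1),"rpx",np.round(e[1],1),"red",red.round(1),"green",g.round(1),"needle",round(na,1),"line off centre mm",off.round(2),"ext",d.min().round(),d.max().round(),"red-needle",round((red-na),1))
    return na
E
python3 - <<'E'
from h import *
for f in("top0.npy","t2.npy"): dial(np.load(f,allow_pickle=True).item())
E
```

```text
C [649.2 -59. ] rpx [174.5 176.5] red -12.4 green 77.2 needle 101.3 line off centre mm -0.57 ext -54.0 37.0 red-needle -113.6
C [649.9 -59.3] rpx [187.2 188.5] red -12.0 green 79.3 needle -48.1 line off centre mm 0.13 ext -36.0 58.0 red-needle 36.1
```

```bash
python3 - <<'E'
from h import *
nxt((649.6,-59.2,110,29.7),(649.6,-59.2,38,29.7))
E
```

```text
t 8.7 cmd [565.  100.  127.5] 11.71 meas [565.6  99.5 127.6] 11.75 F [ 0.6 -0.1 -0. ] w 84.7 g 0.0 q6 -4
(649.6, -59.2, 110, 29.7) xyz [-0.3461  0.101   0.035 ] az -0.6 rows 3.6
(649.6, -59.2, 38, 29.7) xyz [-0.3461  0.101   0.179 ] az -0.6 rows 4.0
```

Call:
step_arm(series=[{"x": -0.346,"y": 0.101,"z": 0.02,"ax": 0.0,"ay": 0.0,"az": -0.6,"grip": -1.0},{"x": -0.346,"y": 0.101,"z": 0.02,"ax": 0.0,"ay": 0.0,"az": -0.6,"grip": -1.0},{"x": -0.346,"y": 0.101,"z": 0.02,"ax": 0.0,"ay": 0.0,"az": -0.6,"grip": -1.0},{"x": -0.346,"y": 0.101,"z": 0.02,"ax": 0.0,"ay": 0.0,"az": -0.6,"grip": -1.0},{"x": -0.346,"y": 0.101,"z": 0.02,"ax": 0.0,"ay": 0.0,"az": -0.6,"grip": -1.0},{"x": -0.346,"y": 0.101,"z": 0.06,"ax": 0.0,"ay": 0.0,"az": -0.6,"grip": -1.0},{"x": -0.346,"y": 0.101,"z": 0.11,"ax": 0.0,"ay": 0.0,"az": -0.6,"grip": -1.0},{"x": -0.346,"y": 0.101,"z": 0.15,"ax": 0.0,"ay": 0.0,"az": -0.6,"grip": -1.0},{"x": -0.346,"y": 0.101,"z": 0.178,"ax": 0.0,"ay": 0.0,"az": -0.6,"grip": -1.0},{"x": -0.346,"y": 0.101,"z": 0.178,"ax": 0.0,"ay": 0.0,"az": -0.6,"grip": -1.0},{"x": -0.346,"y": 0.101,"z": 0.178,"ax": 0.0,"ay": 0.0,"az": -0.6,"grip": -1.0},{"x": -0.346,"y": 0.101,"z": 0.178,"ax": 0.0,"ay": 0.0,"az": -0.6,"grip": -1.0}])

```text
time: 9.9
tool_pos: [0.651, -0.0594, 0.0402]
tcp_rot: [1.577, 2.715, 0.001]
wrist_force: [0.7, -0.3, -0.5]
width: 1.0
grip_force: 0.0
```

```bash
python3 - <<'E'
from h import *
add(-.346,.101,.178,-.6); nxt()
E
```

```text
t 9.9 cmd [649.6 -59.2  38.5] 29.71 meas [651.  -59.4  40.2] 29.71 F [ 0.7 -0.3 -0.5] w 85.0 g 0.0 q6 -37
```

Close gently and watch the forces before turning.

Call:
step_arm(series=[{"x": 0.0,"y": 0.0,"z": 0.0,"ax": 0.0,"ay": 0.0,"az": 0.0,"grip": -0.5},{"x": 0.0,"y": 0.0,"z": 0.0,"ax": 0.0,"ay": 0.0,"az": 0.0,"grip": 1.0},{"x": 0.0,"y": 0.0,"z": 0.0,"ax": 0.0,"ay": 0.0,"az": 0.0,"grip": 1.0},{"x": 0.0,"y": 0.0,"z": 0.0,"ax": 0.0,"ay": 0.0,"az": 0.0,"grip": 1.0},{"x": 0.0,"y": 0.0,"z": 0.0,"ax": 0.0,"ay": 0.0,"az": 0.0,"grip": 1.0}], force=20)

```text
time: 10.4
tool_pos: [0.6502, -0.0596, 0.0402]
tcp_rot: [1.577, 2.716, -0.0]
wrist_force: [-3.1, -0.4, 5.8]
width: 0.658
grip_force: 21.2
```

```bash
python3 - <<'E'
from h import *
nxt()
E
```

```text
t 10.4 cmd [649.6 -59.2  38.5] 29.71 meas [650.2 -59.6  40.2] 29.73 F [-3.1 -0.4  5.8] w 55.9 g 21.2 q6 -37
```

Call:
step_arm(series=[{"x": 0.0,"y": 0.0,"z": 0.0,"ax": 0.0,"ay": 0.0,"az": 0.15,"grip": 1.0},{"x": 0.0,"y": 0.0,"z": 0.0,"ax": 0.0,"ay": 0.0,"az": 0.3,"grip": 1.0},{"x": 0.0,"y": 0.0,"z": 0.0,"ax": 0.0,"ay": 0.0,"az": 0.45,"grip": 1.0},{"x": 0.0,"y": 0.0,"z": 0.0,"ax": 0.0,"ay": 0.0,"az": 0.6,"grip": 1.0},{"x": 0.0,"y": 0.0,"z": 0.0,"ax": 0.0,"ay": 0.0,"az": 0.75,"grip": 1.0},{"x": 0.0,"y": 0.0,"z": 0.0,"ax": 0.0,"ay": 0.0,"az": 0.9,"grip": 1.0},{"x": 0.0,"y": 0.0,"z": 0.0,"ax": 0.0,"ay": 0.0,"az": 1.0,"grip": 1.0}])

```text
time: 11.1
tool_pos: [0.6494, -0.0597, 0.0402]
tcp_rot: [2.23, 2.213, -0.002]
wrist_force: [-4.5, -1.5, 7.9]
width: 0.655
grip_force: 21.3
```

Call:
step_arm(series=[{"x": 0.0,"y": 0.0,"z": 0.0,"ax": 0.0,"ay": 0.0,"az": 0.1,"grip": 1.0},{"x": 0.0,"y": 0.0,"z": 0.0,"ax": 0.0,"ay": 0.0,"az": 0.2,"grip": 1.0},{"x": 0.0,"y": 0.0,"z": 0.0,"ax": 0.0,"ay": 0.0,"az": 0.2,"grip": 1.0},{"x": 0.0,"y": 0.0,"z": 0.0,"ax": 0.0,"ay": 0.0,"az": 0.2,"grip": 1.0},{"x": 0.0,"y": 0.0,"z": 0.0,"ax": 0.0,"ay": 0.0,"az": 0.2,"grip": 1.0}])

```text
time: 11.6
tool_pos: [0.6493, -0.0598, 0.0402]
tcp_rot: [-2.34, -2.096, 0.002]
wrist_force: [-5.3, -1.6, 8.5]
width: 0.658
grip_force: 21.4
```

```bash
python3 - <<'E'
from h import *
add(0,0,0,1.2); nxt((580,-200,150,-6.3))
E
```

```text
t 11.6 cmd [649.6 -59.2  38.5] -6.29 meas [649.3 -59.8  40.2] -6.29 F [-5.3 -1.6  8.5] w 55.9 g 21.4 q6 -1
(580, -200, 150, -6.3) xyz [-0.2952 -0.1075 -0.223 ] az 0.0 rows 3.9
```

Call:
step_arm(series=[{"x": 0.0,"y": 0.0,"z": 0.0,"ax": 0.0,"ay": 0.0,"az": 0.0,"grip": -1.0},{"x": 0.0,"y": 0.0,"z": 0.0,"ax": 0.0,"ay": 0.0,"az": 0.0,"grip": -1.0},{"x": 0.0,"y": 0.0,"z": 0.0,"ax": 0.0,"ay": 0.0,"az": 0.0,"grip": -1.0},{"x": 0.0,"y": 0.0,"z": 0.0,"ax": 0.0,"ay": 0.0,"az": 0.0,"grip": -1.0},{"x": 0.0,"y": 0.0,"z": -0.06,"ax": 0.0,"ay": 0.0,"az": 0.0,"grip": -1.0},{"x": 0.0,"y": 0.0,"z": -0.14,"ax": 0.0,"ay": 0.0,"az": 0.0,"grip": -1.0},{"x": 0.0,"y": 0.0,"z": -0.18,"ax": 0.0,"ay": 0.0,"az": 0.0,"grip": -1.0}])

```text
time: 12.3
tool_pos: [0.6516, -0.0594, 0.1321]
tcp_rot: [2.337, 2.094, 0.005]
wrist_force: [1.4, 0.0, 0.1]
width: 0.998
grip_force: 0.0
```

```bash
python3 - <<'E'
from h import *
add(0,0,-.18,0); nxt((565,100,128,11.7))
E
```

```text
t 12.3 cmd [649.6 -59.2 128.5] -6.29 meas [651.6 -59.4 132.1] -6.29 F [1.4 0.  0.1] w 84.8 g 0.0 q6 -1
(565, 100, 128, 11.7) xyz [ 0.2979 -0.203   0.001 ] az -0.6 rows 3.6
```

Call:
step_arm(series=[{"x": 0.298,"y": -0.203,"z": 0.0,"ax": 0.0,"ay": 0.0,"az": -0.6,"grip": -1.0},{"x": 0.298,"y": -0.203,"z": 0.0,"ax": 0.0,"ay": 0.0,"az": -0.6,"grip": -1.0},{"x": 0.298,"y": -0.203,"z": 0.0,"ax": 0.0,"ay": 0.0,"az": -0.6,"grip": -1.0},{"x": 0.298,"y": -0.203,"z": 0.0,"ax": 0.0,"ay": 0.0,"az": -0.6,"grip": -1.0},{"x": 0.298,"y": -0.203,"z": 0.0,"ax": 0.0,"ay": 0.0,"az": -0.6,"grip": -1.0}])

```text
time: 12.8
tool_pos: [0.563, 0.1032, 0.1285]
tcp_rot: [-1.977, -2.439, 0.0]
wrist_force: [-0.3, -0.2, 0.2]
width: 0.996
grip_force: 0.0
```

```bash
python3 - <<'E'
from h import *
add(.298,-.203,0,-.6); 
t=cam("top"); np.save("t3.npy",t,allow_pickle=True); dial(t); dial(cam("top"))
cv2.imwrite("pics/dial3.png",cv2.resize(t["img"][130:166,344:380],None,fx=12,fy=12,interpolation=cv2.INTER_CUBIC)[:,:,::-1])
nxt()
E
```

```text
C [650.2 -59.5] rpx [188.2 189.8] red -49.5 green 43.1 needle -47.8 line off centre mm 0.18 ext -36.0 58.0 red-needle -1.7
C [650.1 -59.5] rpx [188.  189.3] red -49.4 green 43.1 needle -47.8 line off centre mm 0.17 ext -37.0 58.0 red-needle -1.6
t 12.9 cmd [565.  100.  128.5] 11.71 meas [565.2 100.5 128.9] 11.82 F [-0.3 -0.1  0.2] w 84.7 g 0.0 q6 -4
```

View pics/dial3.png

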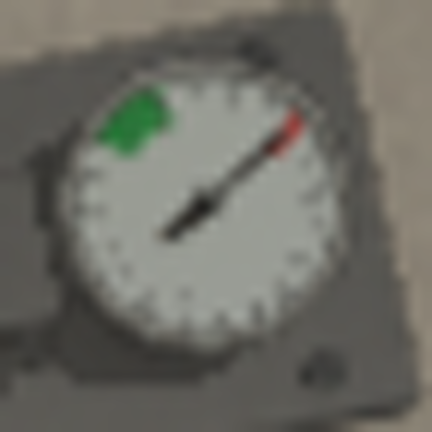

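The needle bisects the red mark, with a little red showing on both sides at (288,130) in the crop. By the commanded turn the bezel is within about 1°, so it's zeroed. Now I'll take the master back to its pad.

```bash
python3 - <<'E'
from h import *
nxt((631.5,26.8,100,11.8),(631.5,26.8,38.5,11.8))
E
```

```text
t 12.9 cmd [565.  100.  128.5] 11.71 meas [565.2 100.5 128.9] 11.82 F [-0.3 -0.1  0.2] w 84.7 g 0.0 q6 -4
(631.5, 26.8, 100, 11.8) xyz [-0.1704  0.1005  0.057 ] az -0.003 rows 2.1
(631.5, 26.8, 38.5, 11.8) xyz [-0.1704  0.1005  0.18  ] az -0.003 rows 2.7
```

Call:
step_arm(series=[{"x": -0.17,"y": 0.1,"z": 0.03,"ax": 0.0,"ay": 0.0,"az": 0.0,"grip": -1.0},{"x": -0.17,"y": 0.1,"z": 0.03,"ax": 0.0,"ay": 0.0,"az": 0.0,"grip": -1.0},{"x": -0.17,"y": 0.1,"z": 0.03,"ax": 0.0,"ay": 0.0,"az": 0.0,"grip": -0.5},{"x": -0.17,"y": 0.1,"z": 0.08,"ax": 0.0,"ay": 0.0,"az": 0.0,"grip": -0.4},{"x": -0.17,"y": 0.1,"z": 0.13,"ax": 0.0,"ay": 0.0,"az": 0.0,"grip": -0.4},{"x": -0.17,"y": 0.1,"z": 0.17,"ax": 0.0,"ay": 0.0,"az": 0.0,"grip": -0.4},{"x": -0.17,"y": 0.1,"z": 0.18,"ax": 0.0,"ay": 0.0,"az": 0.0,"grip": -0.4},{"x": -0.17,"y": 0.1,"z": 0.18,"ax": 0.0,"ay": 0.0,"az": 0.0,"grip": -0.4},{"x": -0.17,"y": 0.1,"z": 0.18,"ax": 0.0,"ay": 0.0,"az": 0.0,"grip": -0.4},{"x": -0.17,"y": 0.1,"z": 0.18,"ax": 0.0,"ay": 0.0,"az": 0.0,"grip": 1.0},{"x": -0.17,"y": 0.1,"z": 0.18,"ax": 0.0,"ay": 0.0,"az": 0.0,"grip": 1.0},{"x": -0.17,"y": 0.1,"z": 0.18,"ax": 0.0,"ay": 0.0,"az": 0.0,"grip": 1.0}], force=40)

```text
time: 14.1
tool_pos: [0.6321, 0.0268, 0.0402]
tcp_rot: [1.982, 2.436, 0.001]
wrist_force: [-0.6, -0.8, 1.4]
width: 0.274
grip_force: 39.8
```

```bash
python3 - <<'E'
from h import *
add(-.17,.1,.18,0)
nxt()
E
```

```text
t 14.1 cmd [631.2  27.   38.5] 11.71 meas [632.1  26.8  40.2] 11.73 F [-0.6 -0.8  1.4] w 23.3 g 39.8 q6 -12
```

Call:
step_arm(series=[{"x": -0.005,"y": 0.0,"z": 0.0,"ax": 0.0,"ay": 0.0,"az": 0.0,"grip": 1.0},{"x": -0.005,"y": 0.0,"z": -0.005,"ax": 0.0,"ay": 0.0,"az": 0.0,"grip": 1.0},{"x": -0.005,"y": 0.0,"z": -0.015,"ax": 0.0,"ay": 0.0,"az": 0.0,"grip": 1.0},{"x": -0.003,"y": 0.0,"z": -0.023,"ax": 0.0,"ay": 0.0,"az": 0.0,"grip": 1.0},{"x": 0.01,"y": 0.0,"z": -0.024,"ax": 0.0,"ay": 0.0,"az": 0.0,"grip": 1.0},{"x": 0.03,"y": 0.0,"z": -0.026,"ax": 0.0,"ay": 0.0,"az": 0.0,"grip": 1.0},{"x": 0.03,"y": 0.0,"z": -0.05,"ax": 0.0,"ay": 0.0,"az": 0.0,"grip": 1.0},{"x": 0.03,"y": 0.0,"z": -0.13,"ax": 0.0,"ay": 0.0,"az": 0.0,"grip": 1.0},{"x": 0.03,"y": -0.05,"z": -0.2,"ax": 0.0,"ay": 0.0,"az": -0.25,"grip": 1.0},{"x": 0.0,"y": -0.1,"z": -0.22,"ax": 0.0,"ay": 0.0,"az": -0.5,"grip": 1.0},{"x": -0.05,"y": -0.13,"z": -0.22,"ax": 0.0,"ay": 0.0,"az": -0.75,"grip": 1.0},{"x": -0.1,"y": -0.15,"z": -0.22,"ax": 0.0,"ay": 0.0,"az": -1.0,"grip": 1.0}])

```text
time: 15.3
tool_pos: [0.5677, -0.038, 0.1507]
tcp_rot: [1.274, 2.869, -0.0]
wrist_force: [0.1, 0.3, -1.7]
width: 0.269
grip_force: 39.6
```

```bash
python3 - <<'E'
from h import *
add(-.1,-.15,-.22,-1)
nxt((436,-321,90,65))
E
```

```text
t 15.3 cmd [567.9 -37.2 148.5] 41.71 meas [567.7 -38.  150.7] 42.11 F [ 0.1  0.3 -1.7] w 22.8 g 39.6 q6 -48
(436, -321, 90, 65) xyz [-0.2481 -0.5746  0.117 ] az -0.776 rows 6.4
```

Call:
step_arm(series=[{"x": -0.248,"y": -0.575,"z": 0.05,"ax": 0.0,"ay": 0.0,"az": -0.15,"grip": 1.0},{"x": -0.248,"y": -0.575,"z": 0.05,"ax": 0.0,"ay": 0.0,"az": -0.3,"grip": 1.0},{"x": -0.248,"y": -0.575,"z": 0.05,"ax": 0.0,"ay": 0.0,"az": -0.45,"grip": 1.0},{"x": -0.248,"y": -0.575,"z": 0.05,"ax": 0.0,"ay": 0.0,"az": -0.6,"grip": 1.0},{"x": -0.248,"y": -0.575,"z": 0.05,"ax": 0.0,"ay": 0.0,"az": -0.776,"grip": 1.0},{"x": -0.248,"y": -0.575,"z": 0.1,"ax": 0.0,"ay": 0.0,"az": -0.776,"grip": 1.0},{"x": -0.248,"y": -0.575,"z": 0.14,"ax": 0.0,"ay": 0.0,"az": -0.776,"grip": 1.0},{"x": -0.248,"y": -0.575,"z": 0.18,"ax": 0.0,"ay": 0.0,"az": -0.776,"grip": 1.0},{"x": -0.248,"y": -0.575,"z": 0.21,"ax": 0.0,"ay": 0.0,"az": -0.776,"grip": 1.0},{"x": -0.248,"y": -0.575,"z": 0.22,"ax": 0.0,"ay": 0.0,"az": -0.776,"grip": 1.0}])

```text
time: 16.3
tool_pos: [0.435, -0.3204, 0.0374]
tcp_rot: [-0.679, -3.065, -0.002]
wrist_force: [0.1, 0.4, -1.1]
width: 0.268
grip_force: 39.6
```

```bash
python3 - <<'E'
from h import *
add(-.248,-.575,.22,-.776)
for i in range(3): c=cam("scene")
nxt((435.5,-321,25,65),(435.5,-321,23,65))
im=c["img"]; hsv=cv2.cvtColor(im,cv2.COLOR_RGB2HSV).astype(int); H,S,V=hsv[...,0],hsv[...,1],hsv[...,2]
P=proj(c,[.435,-.321,.04]);u,v=P.astype(int);print(u,v)
save(c,"pad1.png",(u-30,v-30,u+30,v+25),8)
E
```

```text
t 16.45 cmd [ 435.8 -321.1   38.5] 64.99 meas [ 436.7 -320.9   39.3] 65.06 F [ 0.5  0.6 -1.1] w 22.7 g 39.7 q6 -104
(435.5, -321, 25, 65) xyz [ 0.0006 -0.0001  0.027 ] az -0.0 rows 0.3
(435.5, -321, 23, 65) xyz [ 0.0006 -0.0001  0.031 ] az -0.0 rows 0.3
272 146
```

View pics/pad1.png

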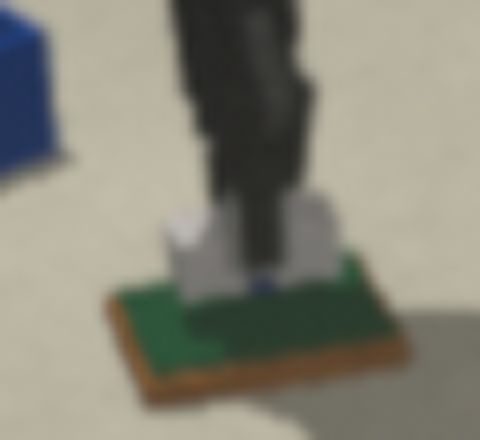

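The master is level, aligned with the pad and centred between the fingers, with about 60 px of bar showing on each side. I'll lower and release it.

Call:
step_arm(series=[{"x": 0.0,"y": 0.0,"z": 0.012,"ax": 0.0,"ay": 0.0,"az": 0.0,"grip": 1.0},{"x": 0.0,"y": 0.0,"z": 0.022,"ax": 0.0,"ay": 0.0,"az": 0.0,"grip": 1.0},{"x": 0.0,"y": 0.0,"z": 0.03,"ax": 0.0,"ay": 0.0,"az": 0.0,"grip": 1.0},{"x": 0.0,"y": 0.0,"z": 0.032,"ax": 0.0,"ay": 0.0,"az": 0.0,"grip": 1.0},{"x": 0.0,"y": 0.0,"z": 0.032,"ax": 0.0,"ay": 0.0,"az": 0.0,"grip": 1.0},{"x": 0.0,"y": 0.0,"z": 0.032,"ax": 0.0,"ay": 0.0,"az": 0.0,"grip": 1.0}])

```text
time: 17.05
tool_pos: [0.4363, -0.3211, 0.0232]
tcp_rot: [0.68, 3.067, 0.0]
wrist_force: [0.7, 1.7, 4.2]
width: 0.27
grip_force: 40.2
```

```bash
python3 - <<'E'
from h import *
add(0,0,.032,0)
nxt()
E
```

```text
t 17.05 cmd [ 435.8 -321.1   22.5] 64.99 meas [ 436.3 -321.1   23.2] 64.98 F [0.7 1.7 4.2] w 23.0 g 40.2 q6 -104
```

Call:
step_arm(series=[{"x": 0.0,"y": 0.0,"z": -0.001,"ax": 0.0,"ay": 0.0,"az": 0.0,"grip": 0.3},{"x": 0.0,"y": 0.0,"z": -0.001,"ax": 0.0,"ay": 0.0,"az": 0.0,"grip": -0.2},{"x": 0.0,"y": 0.0,"z": -0.001,"ax": 0.0,"ay": 0.0,"az": 0.0,"grip": -0.5},{"x": 0.0,"y": 0.0,"z": -0.001,"ax": 0.0,"ay": 0.0,"az": 0.0,"grip": -0.5},{"x": 0.0,"y": 0.0,"z": -0.06,"ax": 0.0,"ay": 0.0,"az": 0.0,"grip": -0.5},{"x": 0.0,"y": 0.0,"z": -0.14,"ax": 0.0,"ay": 0.0,"az": 0.0,"grip": -1.0},{"x": 0.0,"y": 0.05,"z": -0.22,"ax": 0.0,"ay": 0.0,"az": 0.2,"grip": -1.0},{"x": -0.02,"y": 0.15,"z": -0.22,"ax": 0.0,"ay": 0.0,"az": 0.4,"grip": -1.0},{"x": -0.05,"y": 0.25,"z": -0.22,"ax": 0.0,"ay": 0.0,"az": 0.6,"grip": -1.0},{"x": -0.08,"y": 0.35,"z": -0.22,"ax": 0.0,"ay": 0.0,"az": 0.8,"grip": -1.0},{"x": -0.11,"y": 0.43,"z": -0.22,"ax": 0.0,"ay": 0.0,"az": 1.0,"grip": -1.0}])

```text
time: 18.15
tool_pos: [0.5777, -0.1479, 0.133]
tcp_rot: [1.457, 2.783, 0.0]
wrist_force: [0.9, -1.2, -0.3]
width: 0.996
grip_force: 0.0
```

```bash
python3 - <<'E'
from h import *
add(-.11,.43,-.22,1)
nxt((500,130,130,5))
t=cam("top"); im=t["img"]; hsv=cv2.cvtColor(im,cv2.COLOR_RGB2HSV).astype(int); H,S,V=hsv[...,0],hsv[...,1],hsv[...,2]
comp(t,((H>105)&(S>110)).astype(np.uint8),(440,208,496,268),.039,"blue")
save(t,"mid1.png",(180,120,500,270),2.5)
E
```

```text
t 18.15 cmd [ 576.6 -149.5  132.5] 34.99 meas [ 577.7 -147.9  133. ] 34.74 F [ 0.9 -1.2 -0.3] w 84.6 g 0.0 q6 -51
(500, 130, 130, 5) xyz [0.5457 0.1951 0.005 ] az 1.0 rows 5.8
blue 14 mean [ 439.2 -309.5] rect [ 439.1 -309.2] [4.6 9.4] 0.2 axis 83.8 std-len [ 6.6 11.4]
```

View pics/mid1.png

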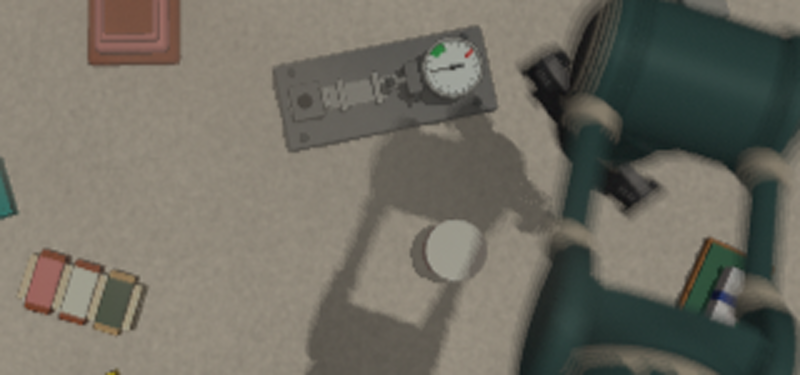

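The bezel is unchanged with the needle back at its free position. The bench is clear around (500,150) mm, and the setter is at about (80,290) in the crop. That was my tenth and last picture, so the rest is by numbers.

Call:
step_arm(series=[{"x": 0.546,"y": 0.195,"z": 0.0,"ax": 0.0,"ay": 0.0,"az": 0.2,"grip": -1.0},{"x": 0.546,"y": 0.195,"z": 0.0,"ax": 0.0,"ay": 0.0,"az": 0.4,"grip": -1.0},{"x": 0.546,"y": 0.195,"z": 0.0,"ax": 0.0,"ay": 0.0,"az": 0.6,"grip": -1.0},{"x": 0.546,"y": 0.195,"z": 0.0,"ax": 0.0,"ay": 0.0,"az": 0.8,"grip": -1.0},{"x": 0.546,"y": 0.195,"z": 0.0,"ax": 0.0,"ay": 0.0,"az": 1.0,"grip": -1.0},{"x": 0.546,"y": 0.195,"z": 0.0,"ax": 0.0,"ay": 0.0,"az": 1.0,"grip": -1.0},{"x": 0.546,"y": 0.195,"z": 0.0,"ax": 0.0,"ay": 0.0,"az": 1.0,"grip": -1.0}])

```text
time: 18.9
tool_pos: [0.4984, 0.1337, 0.1327]
tcp_rot: [-2.115, -2.321, -0.001]
wrist_force: [0.8, 0.4, -0.2]
width: 1.002
grip_force: 0.0
```

```bash
python3 - <<'E'
from h import *
add(.546,.195,0,1)
nxt((449.5,321,120,-16),(449.5,321,10,-16))
t=cam("top"); im=t["img"]; hsv=cv2.cvtColor(im,cv2.COLOR_RGB2HSV).astype(int); H,S,V=hsv[...,0],hsv[...,1],hsv[...,2]
P=(440,208,496,268)
comp(t,((H>105)&(S>110)).astype(np.uint8),P,.039,"blue"); comp(t,((H>35)&(H<85)&(S>70)).astype(np.uint8),P,.015,"felt")
comp(t,((V>130)&(S<40)).astype(np.uint8),(452,215,486,260),.039,"masterpart")
dial(t)
E
```

```text
t 18.9 cmd [499.9 130.1 132.5] 4.99 meas [498.4 133.7 132.7] 5.31 F [ 0.8  0.4 -0.2] w 85.1 g 0.0 q6 7
(449.5, 321, 120, -16) xyz [ 0.3892 -0.0672  0.025 ] az 0.7 rows 4.0
(449.5, 321, 10, -16) xyz [ 0.3892 -0.0672  0.245 ] az 0.7 rows 4.6
blue 38 mean [ 435.7 -318.7] rect [ 435.8 -318.5] [30.1  7. ] 68.3 axis 68.4 std-len [ 6.8 31.6]
felt 1010 mean [ 435.1 -320.9] rect [ 435. -321.] [62.6 92.1] 65.0 axis 155.1 std-len [62.4 91.6]
masterpart 92 mean [ 450.8 -328.4] rect [ 450.8 -328.6] [21.5 23.1] 67.0 axis 152.4 std-len [21.7 23.1]
C [650.  -59.3] rpx [185.4 186.5] red -49.2 green 42.3 needle 101.2 line off centre mm 0.23 ext -57.0 34.0 red-needle -150.4
```

Call:
step_arm(series=[{"x": 0.389,"y": -0.067,"z": 0.02,"ax": 0.0,"ay": 0.0,"az": 0.2,"grip": -1.0},{"x": 0.389,"y": -0.067,"z": 0.02,"ax": 0.0,"ay": 0.0,"az": 0.4,"grip": -1.0},{"x": 0.389,"y": -0.067,"z": 0.02,"ax": 0.0,"ay": 0.0,"az": 0.6,"grip": -1.0},{"x": 0.389,"y": -0.067,"z": 0.02,"ax": 0.0,"ay": 0.0,"az": 0.7,"grip": -1.0},{"x": 0.389,"y": -0.067,"z": 0.05,"ax": 0.0,"ay": 0.0,"az": 0.7,"grip": -1.0},{"x": 0.389,"y": -0.067,"z": 0.1,"ax": 0.0,"ay": 0.0,"az": 0.7,"grip": -1.0},{"x": 0.389,"y": -0.067,"z": 0.13,"ax": 0.0,"ay": 0.0,"az": 0.7,"grip": -1.0},{"x": 0.389,"y": -0.067,"z": 0.13,"ax": 0.0,"ay": 0.0,"az": 0.7,"grip": -1.0}])

```text
time: 19.75
tool_pos: [0.4482, 0.3179, 0.0645]
tcp_rot: [-2.51, -1.889, 0.01]
wrist_force: [-0.1, -0.4, -0.5]
width: 0.998
grip_force: 0.0
```

```bash
python3 - <<'E'
from h import *
add(.389,-.067,.13,.7)
nxt((449.5,321,17,-16),(449.5,321,60,-16),(500,150,60,-16))
E
```

```text
t 19.75 cmd [449.6 320.9  67.5] -16.01 meas [448.2 317.9  64.5] -16.08 F [-0.1 -0.4 -0.5] w 84.9 g 0.0 q6 49
(449.5, 321, 17, -16) xyz [ 1.00e-04 -2.00e-04  1.01e-01] az -0.0 rows 1.0
(449.5, 321, 60, -16) xyz [ 0.0001 -0.0002  0.015 ] az -0.0 rows 0.2
(500, 150, 60, -16) xyz [-0.3008  0.1912  0.015 ] az -0.0 rows 3.6
```

Call:
step_arm(series=[{"x": 0.0,"y": 0.0,"z": 0.03,"ax": 0.0,"ay": 0.0,"az": 0.0,"grip": -1.0},{"x": 0.0,"y": 0.0,"z": 0.06,"ax": 0.0,"ay": 0.0,"az": 0.0,"grip": -1.0},{"x": 0.0,"y": 0.0,"z": 0.09,"ax": 0.0,"ay": 0.0,"az": 0.0,"grip": -1.0},{"x": 0.0,"y": 0.0,"z": 0.101,"ax": 0.0,"ay": 0.0,"az": 0.0,"grip": -1.0},{"x": 0.0,"y": 0.0,"z": 0.101,"ax": 0.0,"ay": 0.0,"az": 0.0,"grip": -1.0},{"x": 0.0,"y": 0.0,"z": 0.101,"ax": 0.0,"ay": 0.0,"az": 0.0,"grip": -0.6},{"x": 0.0,"y": 0.0,"z": 0.101,"ax": 0.0,"ay": 0.0,"az": 0.0,"grip": 1.0},{"x": 0.0,"y": 0.0,"z": 0.101,"ax": 0.0,"ay": 0.0,"az": 0.0,"grip": 1.0},{"x": 0.0,"y": 0.0,"z": 0.101,"ax": 0.0,"ay": 0.0,"az": 0.0,"grip": 1.0},{"x": 0.0,"y": 0.0,"z": 0.101,"ax": 0.0,"ay": 0.0,"az": 0.0,"grip": 1.0}], force=30)

```text
time: 20.75
tool_pos: [0.4506, 0.3214, 0.0182]
tcp_rot: [2.509, 1.89, 0.003]
wrist_force: [0.5, 1.4, 4.2]
width: 0.664
grip_force: 33.6
```

```bash
python3 - <<'E'
from h import *
add(0,0,.101,0)
nxt((500,150,70,-16))
E
```

```text
t 20.75 cmd [449.6 320.9  17. ] -16.01 meas [450.6 321.4  18.2] -16.0 F [0.5 1.4 4.2] w 56.5 g 33.6 q6 49
(500, 150, 70, -16) xyz [-0.3008  0.1912 -0.106 ] az -0.0 rows 3.7
```

Call:
step_arm(series=[{"x": 0.0,"y": 0.0,"z": -0.03,"ax": 0.0,"ay": 0.0,"az": 0.0,"grip": 1.0},{"x": 0.0,"y": 0.0,"z": -0.07,"ax": 0.0,"ay": 0.0,"az": 0.0,"grip": 1.0},{"x": 0.0,"y": 0.0,"z": -0.12,"ax": 0.0,"ay": 0.0,"az": 0.0,"grip": 1.0},{"x": -0.08,"y": 0.05,"z": -0.12,"ax": 0.0,"ay": 0.0,"az": 0.0,"grip": 1.0},{"x": -0.16,"y": 0.1,"z": -0.12,"ax": 0.0,"ay": 0.0,"az": 0.0,"grip": 1.0},{"x": -0.24,"y": 0.15,"z": -0.12,"ax": 0.0,"ay": 0.0,"az": 0.0,"grip": 1.0},{"x": -0.3,"y": 0.19,"z": -0.1,"ax": 0.0,"ay": 0.0,"az": 0.0,"grip": 1.0},{"x": -0.3,"y": 0.19,"z": -0.07,"ax": 0.0,"ay": 0.0,"az": 0.0,"grip": 1.0},{"x": -0.3,"y": 0.19,"z": -0.03,"ax": 0.0,"ay": 0.0,"az": 0.0,"grip": 1.0},{"x": -0.3,"y": 0.19,"z": -0.01,"ax": 0.0,"ay": 0.0,"az": 0.0,"grip": 1.0},{"x": -0.3,"y": 0.19,"z": 0.0,"ax": 0.0,"ay": 0.0,"az": 0.0,"grip": 1.0},{"x": -0.3,"y": 0.19,"z": 0.01,"ax": 0.0,"ay": 0.0,"az": 0.0,"grip": 1.0}])

```text
time: 21.95
tool_pos: [0.4999, 0.1507, 0.0125]
tcp_rot: [2.508, 1.891, 0.0]
wrist_force: [0.9, -0.5, -0.9]
width: 0.665
grip_force: 34.2
```

```bash
python3 - <<'E'
from h import *
add(-.3,.19,.01,0)
nxt()
t=cam("top"); im=t["img"]; hsv=cv2.cvtColor(im,cv2.COLOR_RGB2HSV).astype(int); H,S,V=hsv[...,0],hsv[...,1],hsv[...,2]
comp(t,((V>126)&(S<35)).astype(np.uint8),(200,222,224,254),.038,"white"); comp(t,((V<85)&(H>28)&(S<70)).astype(np.uint8),(216,226,236,254),.038,"grey")
nxt()
E
```

```text
t 21.95 cmd [499.5 150.5  12. ] -16.01 meas [499.9 150.7  12.5] -15.98 F [ 0.9 -0.5 -0.9] w 56.5 g 34.2 q6 30
white 150 mean [438.3 289.5] rect [440.1 287.7] [22.8 41.2] 75.2 axis 176.9 std-len [20.6 39.9]
grey 292 mean [435.4 254.9] rect [433.5 254.9] [62.6 44.7] 0.2 axis 163.3 std-len [37.5 62.8]
t 22.0 cmd [499.5 150.5  12. ] -16.01 meas [499.5 150.7  11.8] -15.97 F [-0.4  0.  -0.9] w 56.1 g 34.2 q6 30
```

Call:
step_arm(series=[{"x": 0.0,"y": 0.0,"z": 0.008,"ax": 0.0,"ay": 0.0,"az": 0.0,"grip": 1.0},{"x": 0.0,"y": 0.0,"z": 0.014,"ax": 0.0,"ay": 0.0,"az": 0.0,"grip": 1.0},{"x": 0.0,"y": 0.0,"z": 0.016,"ax": 0.0,"ay": 0.0,"az": 0.0,"grip": 1.0},{"x": 0.0,"y": 0.0,"z": 0.016,"ax": 0.0,"ay": 0.0,"az": 0.0,"grip": 1.0},{"x": 0.0,"y": 0.0,"z": 0.016,"ax": 0.0,"ay": 0.0,"az": 0.0,"grip": 1.0}])

```text
time: 22.5
tool_pos: [0.4999, 0.1505, 0.0045]
tcp_rot: [2.509, 1.89, 0.0]
wrist_force: [0.2, -0.3, -1.2]
width: 0.667
grip_force: 34.2
```

```bash
python3 - <<'E'
from h import *
add(0,0,.016,0)
nxt()
E
```

```text
t 22.5 cmd [499.5 150.5   4. ] -16.01 meas [499.9 150.5   4.5] -16.01 F [ 0.2 -0.3 -1.2] w 56.7 g 34.2 q6 30
```

Call:
step_arm(series=[{"x": 0.0,"y": 0.0,"z": 0.001,"ax": 0.0,"ay": 0.0,"az": 0.0,"grip": -1.0},{"x": 0.0,"y": 0.0,"z": 0.001,"ax": 0.0,"ay": 0.0,"az": 0.0,"grip": -1.0},{"x": 0.0,"y": 0.0,"z": 0.001,"ax": 0.0,"ay": 0.0,"az": 0.0,"grip": -1.0},{"x": 0.0,"y": 0.0,"z": -0.05,"ax": 0.0,"ay": 0.0,"az": 0.0,"grip": -1.0},{"x": 0.0,"y": 0.0,"z": -0.12,"ax": 0.0,"ay": 0.0,"az": 0.0,"grip": -1.0},{"x": 0.0,"y": 0.0,"z": -0.14,"ax": 0.0,"ay": 0.0,"az": -0.25,"grip": -1.0},{"x": 0.0,"y": 0.0,"z": -0.14,"ax": 0.0,"ay": 0.0,"az": -0.5,"grip": -1.0},{"x": 0.0,"y": 0.0,"z": -0.14,"ax": 0.0,"ay": 0.0,"az": -0.75,"grip": -1.0},{"x": 0.0,"y": 0.0,"z": -0.14,"ax": 0.0,"ay": 0.0,"az": -1.0,"grip": -1.0}])

```text
time: 23.4
tool_pos: [0.4999, 0.1505, 0.0747]
tcp_rot: [1.927, 2.48, 0.001]
wrist_force: [-0.1, 0.4, -0.2]
width: 1.002
grip_force: 0.0
```

Call:
step_arm(series=[{"x": 0.0,"y": 0.0,"z": 0.0,"ax": 0.0,"ay": 0.0,"az": -0.25,"grip": -1.0},{"x": 0.0,"y": 0.0,"z": 0.0,"ax": 0.0,"ay": 0.0,"az": -0.5,"grip": -1.0},{"x": 0.0,"y": 0.0,"z": 0.0,"ax": 0.0,"ay": 0.0,"az": -0.75,"grip": -1.0},{"x": 0.0,"y": 0.0,"z": 0.0,"ax": 0.0,"ay": 0.0,"az": -1.0,"grip": -1.0}])

```text
time: 23.8
tool_pos: [0.4998, 0.1504, 0.0743]
tcp_rot: [1.22, 2.895, 0.0]
wrist_force: [0.3, 0.1, -0.6]
width: 0.994
grip_force: 0.0
```

Call:
step_arm(series=[{"x": 0.0,"y": 0.0,"z": 0.0,"ax": 0.0,"ay": 0.0,"az": -0.25,"grip": -1.0},{"x": 0.0,"y": 0.0,"z": 0.0,"ax": 0.0,"ay": 0.0,"az": -0.5,"grip": -1.0},{"x": 0.0,"y": 0.0,"z": 0.0,"ax": 0.0,"ay": 0.0,"az": -0.75,"grip": -1.0},{"x": 0.0,"y": 0.0,"z": 0.0,"ax": 0.0,"ay": 0.0,"az": -1.0,"grip": -1.0},{"x": 0.0,"y": 0.0,"z": 0.0,"ax": 0.0,"ay": 0.0,"az": -1.0,"grip": -1.0}])

```text
time: 24.3
tool_pos: [0.4997, 0.1504, 0.0743]
tcp_rot: [0.437, 3.111, 0.0]
wrist_force: [0.4, 0.9, -0.6]
width: 1.002
grip_force: 0.0
```

```bash
python3 - <<'E'
from h import *
add(0,0,-.14,-3)
nxt((499.7,150.5,6,74))
s=cam("scene"); im=s["img"]; hsv=cv2.cvtColor(im,cv2.COLOR_RGB2HSV).astype(int); H,S,V=hsv[...,0],hsv[...,1],hsv[...,2]
u,v=proj(s,[.4997,.1505,.024]).astype(int); print(u,v)
comp(s,(((H<10)|(H>170))&(V>100)&(S>70)).astype(np.uint8),(u-25,v-22,u+25,v+22),.024,"pink")
E
```

```text
t 24.3 cmd [499.5 150.5  74. ] 73.99 meas [499.7 150.4  74.3] 74.01 F [ 0.4  0.9 -0.6] w 85.1 g 0.0 q6 -60
(499.7, 150.5, 6, 74) xyz [-0.0003  0.      0.136 ] az -0.0 rows 1.4
382 239
pink 270 mean [506.8 156.1] rect [507.3 155.7] [40.1 58.1] 74.4 axis 173.0 std-len [36.7 53.5]
```

Call:
step_arm(series=[{"x": 0.0,"y": 0.0,"z": 0.06,"ax": 0.0,"ay": 0.0,"az": 0.0,"grip": -1.0},{"x": 0.0,"y": 0.0,"z": 0.1,"ax": 0.0,"ay": 0.0,"az": 0.0,"grip": -0.6},{"x": 0.0,"y": 0.0,"z": 0.128,"ax": 0.0,"ay": 0.0,"az": 0.0,"grip": -0.4},{"x": 0.0,"y": 0.0,"z": 0.136,"ax": 0.0,"ay": 0.0,"az": 0.0,"grip": -0.4},{"x": 0.0,"y": 0.0,"z": 0.136,"ax": 0.0,"ay": 0.0,"az": 0.0,"grip": -0.2},{"x": 0.0,"y": 0.0,"z": 0.136,"ax": 0.0,"ay": 0.0,"az": 0.0,"grip": 1.0},{"x": 0.0,"y": 0.0,"z": 0.136,"ax": 0.0,"ay": 0.0,"az": 0.0,"grip": 1.0},{"x": 0.0,"y": 0.0,"z": 0.136,"ax": 0.0,"ay": 0.0,"az": 0.0,"grip": 1.0},{"x": 0.0,"y": 0.0,"z": 0.136,"ax": 0.0,"ay": 0.0,"az": 0.0,"grip": 1.0}], force=40)

```text
time: 25.25
tool_pos: [0.5011, 0.1508, 0.0076]
tcp_rot: [0.437, 3.109, 0.002]
wrist_force: [-0.2, 0.7, 4.6]
width: 0.267
grip_force: 39.9
```

```bash
python3 - <<'E'
from h import *
add(0,0,.136,0)
nxt((560,100,110,44),(625.5,55,95,14))
E
```

```text
t 25.25 cmd [499.5 150.5   6. ] 73.99 meas [501.1 150.8   7.6] 73.98 F [-0.2  0.7  4.6] w 22.7 g 39.9 q6 -60
(560, 100, 110, 44) xyz [-0.1441 -0.0638 -0.208 ] az 1.0 rows 2.6
(625.5, 55, 95, 14) xyz [-0.2949 -0.1142 -0.178 ] az 2.0 rows 3.6
```

Call:
step_arm(series=[{"x": 0.0,"y": 0.0,"z": -0.04,"ax": 0.0,"ay": 0.0,"az": 0.0,"grip": 1.0},{"x": 0.0,"y": 0.0,"z": -0.12,"ax": 0.0,"ay": 0.0,"az": 0.0,"grip": 1.0},{"x": -0.05,"y": -0.02,"z": -0.2,"ax": 0.0,"ay": 0.0,"az": 0.25,"grip": 1.0},{"x": -0.1,"y": -0.04,"z": -0.208,"ax": 0.0,"ay": 0.0,"az": 0.5,"grip": 1.0},{"x": -0.144,"y": -0.064,"z": -0.208,"ax": 0.0,"ay": 0.0,"az": 0.75,"grip": 1.0},{"x": -0.144,"y": -0.064,"z": -0.208,"ax": 0.0,"ay": 0.0,"az": 1.0,"grip": 1.0},{"x": -0.144,"y": -0.064,"z": -0.208,"ax": 0.0,"ay": 0.0,"az": 1.0,"grip": 1.0}])

```text
time: 25.95
tool_pos: [0.5603, 0.0992, 0.1103]
tcp_rot: [-1.23, -2.891, 0.0]
wrist_force: [0.5, 0.5, -0.5]
width: 0.27
grip_force: 39.4
```

```bash
python3 - <<'E'
from h import *
add(-.144,-.064,-.208,1)
nxt((628.9,39.2,100,14.1))
E
```

```text
t 25.95 cmd [559.9  99.9 110. ] 43.99 meas [560.3  99.2 110.3] 43.9 F [ 0.5  0.5 -0.5] w 23.0 g 39.4 q6 -36
(628.9, 39.2, 100, 14.1) xyz [-0.1832  0.0149  0.02  ] az 0.996 rows 1.8
```

Call:
step_arm(series=[{"x": -0.06,"y": 0.005,"z": 0.02,"ax": 0.0,"ay": 0.0,"az": 0.25,"grip": 1.0},{"x": -0.12,"y": 0.01,"z": 0.02,"ax": 0.0,"ay": 0.0,"az": 0.5,"grip": 1.0},{"x": -0.183,"y": 0.015,"z": 0.02,"ax": 0.0,"ay": 0.0,"az": 0.75,"grip": 1.0},{"x": -0.183,"y": 0.015,"z": 0.02,"ax": 0.0,"ay": 0.0,"az": 1.0,"grip": 1.0},{"x": -0.183,"y": 0.015,"z": 0.02,"ax": 0.0,"ay": 0.0,"az": 1.0,"grip": 1.0}])

```text
time: 26.45
tool_pos: [0.6288, 0.039, 0.0997]
tcp_rot: [-1.932, -2.476, 0.001]
wrist_force: [-0.4, -0.7, -0.9]
width: 0.269
grip_force: 39.4
```

```bash
python3 - <<'E'
from h import *
add(-.183,.015,.02,1)
nxt((628.9,39.2,50.1,11.8))
E
```

```text
t 26.45 cmd [628.9  39.3 100. ] 13.99 meas [628.8  39.   99.7] 14.09 F [-0.4 -0.7 -0.9] w 22.8 g 39.4 q6 -13
(628.9, 39.2, 50.1, 11.8) xyz [-0.0002  0.      0.0998] az 0.073 rows 1.0
```

Call:
step_arm(series=[{"x": 0.0,"y": 0.0,"z": 0.05,"ax": 0.0,"ay": 0.0,"az": 0.073,"grip": 1.0},{"x": 0.0,"y": 0.0,"z": 0.085,"ax": 0.0,"ay": 0.0,"az": 0.073,"grip": 1.0},{"x": 0.0,"y": 0.0,"z": 0.098,"ax": 0.0,"ay": 0.0,"az": 0.073,"grip": 1.0},{"x": 0.0,"y": 0.0,"z": 0.1,"ax": 0.0,"ay": 0.0,"az": 0.073,"grip": 1.0},{"x": 0.0,"y": 0.0,"z": 0.1,"ax": 0.0,"ay": 0.0,"az": 0.073,"grip": 1.0},{"x": 0.0,"y": 0.0,"z": 0.1,"ax": 0.0,"ay": 0.0,"az": 0.073,"grip": 1.0}])

```text
time: 27.05
tool_pos: [0.6299, 0.0395, 0.0515]
tcp_rot: [1.979, 2.438, 0.002]
wrist_force: [0.6, 0.2, -0.4]
width: 0.27
grip_force: 39.4
```

```bash
python3 - <<'E'
from h import *
add(0,0,.1,.073)
nxt((632.2,23.6,50.1,11.8),(632.2,23.6,39.6,11.8))
E
```

```text
t 27.05 cmd [628.9  39.3  50. ] 11.8 meas [629.9  39.5  51.5] 11.88 F [ 0.6  0.2 -0.4] w 23.0 g 39.4 q6 -11
(632.2, 23.6, 50.1, 11.8) xyz [-0.0321  0.0001 -0.0002] az -0.0 rows 0.3
(632.2, 23.6, 39.6, 11.8) xyz [-0.0321  0.0001  0.0208] az -0.0 rows 0.4
```

Call:
step_arm(series=[{"x": -0.012,"y": 0.0,"z": 0.0,"ax": 0.0,"ay": 0.0,"az": 0.0,"grip": 1.0},{"x": -0.024,"y": 0.0,"z": 0.0,"ax": 0.0,"ay": 0.0,"az": 0.0,"grip": 1.0},{"x": -0.032,"y": 0.0,"z": 0.0,"ax": 0.0,"ay": 0.0,"az": 0.0,"grip": 1.0},{"x": -0.032,"y": 0.0,"z": 0.0,"ax": 0.0,"ay": 0.0,"az": 0.0,"grip": 1.0},{"x": -0.032,"y": 0.0,"z": 0.0,"ax": 0.0,"ay": 0.0,"az": 0.0,"grip": 1.0}])

```text
time: 27.55
tool_pos: [0.6327, 0.0236, 0.0505]
tcp_rot: [1.982, 2.437, 0.001]
wrist_force: [1.2, 3.9, 0.6]
width: 0.269
grip_force: 39.4
```

```bash
python3 - <<'E'
from h import *
add(-.032,0,0,0)
for i in range(6): t=cam("top"); print(np.round(bot.read_state()["wrist_force"],1))
nxt((632.2,23.6,39.6,11.8))
dial(t)
E
```

```text
[ 0.5  3.3 -0.2]
[ 0.3  3.  -1.1]
[1.8 2.9 0.3]
[ 0.8  2.2 -0.3]
[ 0.8  3.  -0.7]
[ 0.6  3.  -0.5]
t 27.85 cmd [632.1  23.6  50. ] 11.8 meas [632.4  23.8  50.3] 11.81 F [ 0.6  3.  -0.5] w 22.9 g 39.4 q6 -12
(632.2, 23.6, 39.6, 11.8) xyz [-0.0001  0.0001  0.0208] az -0.0 rows 0.2
C [667.3 -94.2] rpx [ 62.2 770.9] red nan green nan needle -165.7 line off centre mm 14.11 ext -92.0 126.0 red-needle nan
  avg = a.mean(axis, **keepdims_kw)
  ret = ret.dtype.type(ret / rcount)
```

Call:
step_arm(series=[{"x": 0.0,"y": 0.0,"z": 0.005,"ax": 0.0,"ay": 0.0,"az": 0.0,"grip": 1.0},{"x": 0.0,"y": 0.0,"z": 0.01,"ax": 0.0,"ay": 0.0,"az": 0.0,"grip": 1.0},{"x": 0.0,"y": 0.0,"z": 0.015,"ax": 0.0,"ay": 0.0,"az": 0.0,"grip": 1.0},{"x": 0.0,"y": 0.0,"z": 0.019,"ax": 0.0,"ay": 0.0,"az": 0.0,"grip": 1.0},{"x": 0.0,"y": 0.0,"z": 0.021,"ax": 0.0,"ay": 0.0,"az": 0.0,"grip": 1.0},{"x": 0.0,"y": 0.0,"z": 0.022,"ax": 0.0,"ay": 0.0,"az": 0.0,"grip": 1.0},{"x": 0.0,"y": 0.0,"z": 0.022,"ax": 0.0,"ay": 0.0,"az": 0.0,"grip": 1.0}])

```text
time: 28.55
tool_pos: [0.6321, 0.0235, 0.0396]
tcp_rot: [-1.981, -2.438, 0.0]
wrist_force: [-1.0, 3.2, 3.8]
width: 0.271
grip_force: 39.9
```

```bash
python3 - <<'E'
from h import *
add(0,0,.022,0); nxt()
E
```

```text
t 28.55 cmd [632.1  23.6  39. ] 11.8 meas [632.1  23.5  39.6] 11.8 F [-1.   3.2  3.8] w 23.0 g 39.9 q6 -12
```

Contact came at exactly the expected height (39.6 mm), so the bar is on the rests. Release and retreat as before.

Call:
step_arm(series=[{"x": 0.0,"y": 0.0,"z": -0.001,"ax": 0.0,"ay": 0.0,"az": 0.0,"grip": 0.3},{"x": 0.0,"y": 0.0,"z": -0.001,"ax": 0.0,"ay": 0.0,"az": 0.0,"grip": 0.0},{"x": 0.0,"y": 0.0,"z": -0.001,"ax": 0.0,"ay": 0.0,"az": 0.0,"grip": -0.3},{"x": 0.0,"y": 0.0,"z": -0.001,"ax": 0.0,"ay": 0.0,"az": 0.0,"grip": -0.3},{"x": 0.0,"y": 0.0,"z": -0.05,"ax": 0.0,"ay": 0.0,"az": 0.0,"grip": -0.3},{"x": 0.0,"y": 0.0,"z": -0.13,"ax": 0.0,"ay": 0.0,"az": 0.0,"grip": -1.0},{"x": 0.09,"y": -0.06,"z": -0.18,"ax": 0.0,"ay": 0.0,"az": 0.0,"grip": -1.0},{"x": 0.18,"y": -0.12,"z": -0.2,"ax": 0.0,"ay": 0.0,"az": 0.0,"grip": -1.0},{"x": 0.27,"y": -0.18,"z": -0.22,"ax": 0.0,"ay": 0.0,"az": 0.0,"grip": -1.0},{"x": 0.36,"y": -0.24,"z": -0.22,"ax": 0.0,"ay": 0.0,"az": 0.0,"grip": -1.0},{"x": 0.36,"y": -0.24,"z": -0.22,"ax": 0.0,"ay": 0.0,"az": 0.0,"grip": -1.0},{"x": 0.36,"y": -0.24,"z": -0.22,"ax": 0.0,"ay": 0.0,"az": 0.0,"grip": -1.0}])

```text
time: 29.75
tool_pos: [0.4758, 0.1769, 0.1495]
tcp_rot: [-1.977, -2.441, -0.0]
wrist_force: [0.7, -0.2, -1.2]
width: 1.001
grip_force: 0.0
```

```bash
python3 - <<'E'
from h import *
add(.36,-.24,-.22,0); nxt()
t=cam("top"); dial(t)
def m(c):
    hsv=cv2.cvtColor(c["img"],cv2.COLOR_RGB2HSV).astype(int); return ((((hsv[...,0]<10)|(hsv[...,0]>170))&(hsv[...,2]>105)&(hsv[...,1]>75)).astype(np.uint8))
u,v=proj(t,[.6312,.028,.056]).astype(int)
P=comp(t,m(t),(u-18,v-14,u+18,v+14),.056,"pink top")
s=cam("scene"); u,v=proj(s,[.6312,.028,.056]).astype(int)
Q=comp(s,m(s),(u-22,v-18,u+22,v+18),.056,"pink scene")
f=np.radians(101.8); U=np.array([np.cos(f),np.sin(f)]); R0=np.array([631.5,26.8])
for p in(P,Q): print("bench x",((p-R0)@U).round(1),"y",((p-R0)@[-U[1],U[0]]).round(1))
E
```

```text
t 29.75 cmd [477.9 175.3 149. ] 11.8 meas [475.8 176.9 149.5] 12.0 F [ 0.7 -0.2 -1.2] w 85.1 g 0.0 q6 6
C [649.5 -58.8] rpx [180.8 186.2] red -48.9 green 40.5 needle 39.7 line off centre mm -0.21 ext -57.0 35.0 red-needle -88.6
pink top 235 mean [631.   28.8] rect [631.2  28.2] [23.5 55.3] 11.6 axis 102.3 std-len [23.6 54. ]
pink scene 255 mean [635.5  32.1] rect [635.9  31.8] [34.6 58.2] 11.7 axis 96.3 std-len [33.2 55.1]
bench x 2.0 y 0.1
bench x 4.4 y -5.0
```

The needle is at 39.7°, in the middle of the green band (40.5°). The bar lies at 102.3° against the bench's 101.8°, centred at y 0.1 mm, the master is on the pad centre, and the arm is clear. I'll hand it in.

```bash
python3 -c "
from h import *
print(bot.finish_job())"
```

```text
the job is handed in; nothing more can be done
None
```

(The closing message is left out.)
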